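# Feed the oldest agar dish from the dispenser and top the stack up

### The job

Use the dish dispenser to get out the oldest agar dish: push its feed slide all the way in so that the bottom dish is delivered onto the tongue, then draw the slide fully back home so that the rest of the stack drops onto the deck. Set the delivered dish flat inside the rim of the inoculating turntable, and top the stack up with the fresh dish from the bench, lowering it between the guides onto the dishes there; set both down, do not drop them. Keep every dish the right way up and leave the other things on the bench where they are.

Things in the scene. Friction and masses are not known exactly. Their poses are not given: they have to be found in the camera images.
- dispenser: aluminium agar-dish dispenser fixed to the bench, 84 mm wide, 348 mm long, 110 mm high. Origin on the bench under the stack's axis; y is the feed direction, z up. A flat deck, its top 16 mm above the bench, runs from y -204 to +40 mm; two slick upright cheeks guide the stack; a 36 mm wide tongue level with the deck goes on to y 140 mm, where a 5 mm high stop ends it
- feed_slide (a joint): travel of the white feed slide along the dispenser's +y, m: 0 fully back (home), 0.112 fully in. Friction 2 N and some drag, no spring. Its 10.5 mm high blade with shallow V front at home stands 14 mm behind the bottom dish, pushes it out to the delivery spot and meanwhile carries the stack on top; the stack drops to the deck when the slide is drawn home
- slide_grip (a point): centre of the slide's black upright grip: 20 x 20 mm square (sides along the dispenser's x and y), 36 mm tall, centre 64 mm above the bench; it moves with the slide from y -182 mm (home) to y -70 mm of the dispenser. Fingers may close on it along x or y; those closed along y would touch the stack if opened wide while the slide is in
- stack_axis (a point): deck point on the stack's axis, 16 mm above the bench, axes as the dispenser's. Cheeks at x +-33.5 mm with inturned lips at y +-24.5 mm leave the dishes 2 mm play; tops 98 mm above the bench, flared to 110 mm. Between the lips the -y and +y sides are open 42 mm wide at full height for fingers holding a dish by its -y and +y edges. The +y lips end 20 mm above the deck: only the bottom dish can leave
- delivery_spot (a point): point on the tongue's top where a delivered dish has its centre, 98 mm along +y from the stack axis; the dish overhangs the tongue 13 mm on its -x and +x sides, where fingers can take it
- dish_1_c (a point): centre of the oldest dish, at the bottom of the stack at the start. All five dishes are alike: closed clear agar dishes, 62 mm diameter, 15 mm high, 30 g; z axis up
- dish_2_c (a point): centre of the second dish from the bottom
- dish_3_c (a point): centre of the third dish from the bottom
- dish_4_c (a point): centre of the fourth dish, on top of the stack at the start
- dish_new_c (a point): centre of the fresh dish, of the same size, lying alone on the bench
- dish_1: oldest dish, origin at the centre of its underside
- dish_2: second dish, origin at its underside
- dish_3: third dish, origin at its underside
- dish_4: fourth dish, origin at its underside
- dish_new: fresh dish, origin at its underside
- platter_seat (a point): centre of the platter of the inoculating turntable (low round metal stand fixed to the bench, 94 mm across, with a freely turning platter): the flat seat for a dish, 32 mm above the bench; round it a rim of 69 mm inner and 77 mm outer diameter rises 4 mm above the seat
- tape_roll: beige tape roll lying in front of the dispenser on the bench, 64 mm diameter, 18 mm high; a bystander
- marker: marker pen, 140 mm long; a bystander
- jar: clear bottle with a wide pale cap, 56 mm diameter, 129 mm high, behind the dispenser on the left; a bystander
- small_bottle: small bottle with blue cap, 46 mm diameter, 86 mm high; a bystander
There are look-alikes about, which are no part of the job. Of the things that look like the part that bears platter_seat, take the one that is farthest to the robot's right at the start.

How it is judged (in metres and radians):
On the way, in this order (a step that is already met when the one before it is completed fails the run):
1. the feed slide is pushed in and the oldest dish lies delivered on the tongue, clear of the stack (value of joint feed_slide above 0.102 m and y of dish_1_c in the frame of stack_axis above 0.085 m and z of dish_1_c in the frame of stack_axis below 0.012 m and y of dish_2_c in the frame of stack_axis below 0.02 m), for 0.1 s.
2. the feed slide is drawn home and the rest of the stack has dropped onto the deck (value of joint feed_slide below 0.006 m and z of dish_2_c in the frame of stack_axis between 0.0035 and 0.0115 m and horizontal distance between each of dish_2_c, dish_3_c, dish_4_c and stack_axis below 0.006 m and z of dish_3_c in the frame of stack_axis between 0.0185 and 0.0265 m and z of dish_4_c in the frame of stack_axis between 0.0335 and 0.0415 m), for 0.2 s.
At the end, for the whole second after the job is handed in: Slide home (within 6 mm). Oldest dish flat inside the turntable rim (within 6.5 mm of its centre). In the dispenser, from the deck up: second, third, fourth and fresh dish, each within 4 mm of its height and 6 mm of the axis. All dishes level within 0.07 rad and still (all of step 2 and horizontal distance between dish_1_c and platter_seat below 0.0065 m and z of dish_1_c in the frame of platter_seat between 0.004 and 0.0105 m and z of dish_new_c in the frame of stack_axis between 0.0485 and 0.0565 m and horizontal distance between dish_new_c and stack_axis below 0.006 m and angle between each of dish_1_c, dish_2_c, dish_3_c, dish_4_c, dish_new_c's own z axis and vertical below 0.07 rad and linear speed of each of dish_1, dish_2, dish_3, dish_4, dish_new below 0.02 m/s); the robot touches nothing.
It fails at once if a dish is tipped over (more than 0.8 rad from upright) (angle between any of dish_1_c, dish_2_c, dish_3_c, dish_4_c, dish_new_c's own z axis and vertical above 0.8 rad).
It fails at once if the fresh dish is let go high above the stack (more than 25 mm above its place) (horizontal distance between dish_new_c and stack_axis below 0.03 m and z of dish_new_c in the frame of stack_axis above 0.0775 m and contact force between the fingers and dish_new below 0.02 N).
It fails at once if the oldest dish is let go more than 20 mm above the turntable's seat (horizontal distance between dish_1_c and platter_seat below 0.03 m and z of dish_1_c in the frame of platter_seat above 0.0275 m and contact force between the fingers and dish_1 below 0.02 N).
It fails at once if a bystander (tape roll, marker, clear bottle, small bottle) is moved more than 20 mm (distance of any of tape_roll, marker, jar, small_bottle from where it was at the start of the episode above 0.02 m).
It also fails if it takes over 72 s, if anything falls off the work surface, if the arm or the gripper's body presses on something with over 40 N, if the wrist force passes 120 N, or if a joint passes its speed limit or range.

### The arm

A 6-joint arm with a two-finger parallel gripper is mounted at the origin on a cart in front of the work surface, level with it; the furniture and walls round the work are solid. World frame = base frame: x ahead of the robot, y to its left, z up, the work surface at z = 0. Lengths are in mm, angles in rad, forces in N, time in s.
With the tool pointing down it reaches from about 350 to 775 mm from the base axis. Payload 5.5 kg.
Tool frame: the origin (TCP) lies between the finger pads; the fingertips stand 25 mm ahead of it and the grasp point (between the pads) lies 6 mm ahead of it; z points along the fingers, y is the direction in which the jaws open and shut (so a half turn about z gives the same grasp; the last joint's range is limited). The gripper opens to 85 mm and grips with 20 to 120 N. Pads are 22 mm wide; open, the fingers measure 114 mm over their backs; the gripper's body (76 mm by 85 mm) begins 54 mm behind the grasp point. The pads swing forward as they close: fully open they stand 13 mm farther back than shut.
Start: joints at [1.198, 0.313, 0.046, 1.304, 0, 1.431], TCP at [132.676, 559.523, 256.323] pointing down, gripper open.
Joint ranges: [-2.76, 2.76], [-0.86, 1.69], [-1.03, 1.26], [-2.2, 2.34], [-1.47, 1.5], [-3.14, 3.14]. Speed limits (rad/s): [2.57, 2.57, 3.14, 3.14, 3.14, 3.14].

### API

Orientations are given as a unit quaternion [w, x, y, z].
In Python, from plant import robot gives the robot as it stands. The module is installed in compiled form; this text tells all that it offers.
- The arm moves only by the tool apply_moves, never from a script. Its argument "rows" is a list of rows, each a list of 7 numbers: the gripper's target within -1 to 1 (fully open at 1, half-way at 0, shut at -1), then the shift along the world's x, y, z in m, then the turn, a rotation vector about the world's x, y, z in rad. A call has 1 to 20 rows; each row is the pose to reach, as a shift and turn from the pose commanded when the call began; what a row does not reach only later rows make up. A row lasts 1/10 s, in which the tool goes at most 50 mm and 8.59 degrees, less where a joint would pass 70% of its speed; a pose out of reach is approached as far as the arm can. A call with a gripper value outside its range is refused whole. The fingers move at their own pace and stop on an object; "grip_force" is the grip in N (left out, the last holds). Time passes only in rows, so rows that repeat a pose let the fingers close. It gives the time, the measured TCP pose, the force and the opening at its end, in the units of the state.
- robot.read_state(): the state, without advancing time (a new reading comes with each control period).
- robot.snapshot(name): name is "side" or "top" or "wrist"; returns a dict with "frame" (420x560x3 uint8, red, green, blue), "vfov" (degrees; the focal length in pixels is half the picture's height over the tangent of half this angle, whatever the lens; pixels are square), "cx", "cy" (the principal point, pixels), "T" (4x4, takes a point from camera to world coordinates); the wrist camera has in their place "T_tool_cam" (4x4, takes a point from camera to tool coordinates, whose origin is the TCP and whose axes are the flange's). Camera axes: x right, y down, z forward; pixel columns grow to the right and rows downward; lengths in mm; the calibration is good to about 2 mm. A picture is of the moment at which its call begins: read the wrist's pose just before it. There is no depth.
- robot.hand_in(): hands the job in, once; it reports no verdict.
Trained networks look in a picture, given as the dict that the camera call returned (one of the last four; its "shot" number tells which), for a name from the list of things; names that differ only in an ending like _2 or _b are one class to them, and where a whole thing is asked for, a point or a joint stands for the part that bears it (a point fixed in the world has none). Each returns a list of dicts, best first, with "confidence" (0 to 1); they miss things now and then, are a little off and sometimes report something else, mostly with a low value. They report only what shows in the picture. A call takes as long as a camera call. They do not tell look-alikes from the thing itself.
- robot.spot_in(label, picture): "location" ([x, y, z] in mm, in world coordinates, good to about 4 mm: the middle of the surface that is visible of it).
- robot.masks_of(label, picture): "pixels" (420x560 bool, what is visible of it).
- robot.place_of(label, picture): "location" ([x, y, z] in mm, in world coordinates, good to about 4 mm: a listed point, or the origin of a listed thing).
The state is a dict: "time_s": time; "joint_pos": joint angles; "qvel": joint speeds; "tau": joint torques, N m; "ee_pos": TCP position; "tool_rot": TCP orientation; "force": force on the tool from outside, world axes, zero at the start; "moment": the same for the moment, N m; "opening": finger opening in mm.
Only numpy, scipy, OpenCV 4.12 (cv2) and the standard library are available. Lean on these libraries where they do the work, as an engineer would, in place of code of your own. Each camera call takes 0.05 s, during which the arm holds its last target.

## Working session

There is one attempt and no reset: what is moved stays moved. The work goes in short steps, Python scripts to look and compute and a tool call to move; the robot and the scene stay as the last step left them, time stands still between calls to the robot, and variables do not carry over. Pictures are saved under pics/ and viewed, and the job is handed in when it is done.

Besides the shell and the picture viewer there is one more tool, called after "Request:" as name(argument=value, ...) on one line, values as JSON. apply_moves: Moves the arm, as the interface text tells. Its arguments: {"type":"object","properties":{"rows":{"type":"array","items":{"type":"array","items":{"type":"number"}}},"grip_force":{"type":"number"}},"required":["rows"]}

```bash
ls; mkdir -p pics; python3 - <<'E'
from plant import robot
import cv2
s=robot.read_state(); print(s)
for n in ["side","top","wrist"]:
    p=robot.snapshot(n); cv2.imwrite(f"pics/{n}0.png",p["frame"][:,:,::-1]); print({k:v for k,v in p.items() if k!="frame"})
E
```

```text
pics
{'time_s': 0.0, 'joint_pos': array([1.19839991e+00, 3.14011239e-01, 4.49798011e-02, 1.30359104e+00,
       1.45357272e-05, 1.43120804e+00]), 'qvel': array([ 0.00160802,  0.0007216 ,  0.00039332, -0.00146809,  0.00113437,
        0.00035883]), 'tau': array([-2.97248862e-04, -4.80629718e+01,  2.98533797e+01,  1.93732849e-02,
       -2.28031176e-04, -9.92490271e-06]), 'ee_pos': array([132.48822253, 559.05452176, 255.40299415]), 'tool_rot': array([-2.38227196e-04,  1.16141324e-01,  9.93232279e-01, -8.81481897e-04]), 'force': array([-0.26828871,  0.2827485 , -0.32406173]), 'moment': array([0.03579976, 0.03341831, 0.00525296]), 'opening': 85.50034509067619}
{'vfov': 43.57662934437775, 'cx': 280.8170971290374, 'cy': 206.58094749390943, 'T': array([[ 9.40776890e-01, -1.99810987e-01,  2.73887592e-01,
         1.74626618e+02],
       [-3.39005043e-01, -5.45378231e-01,  7.66575610e-01,
        -9.74577741e+02],
       [-3.79789889e-03, -8.14025893e-01, -5.80816168e-01,
         8.18664127e+02],
       [ 0.00000000e+00,  0.00000000e+00,  0.00000000e+00,
         1.00000000e+00]]), 'shot': 1
[... 186 characters left out ...]
97224e-01, -4.10040484e-04,  2.32036815e-03,
        -2.14872079e+00],
       [-2.19442726e-03, -1.96648561e-01, -9.80471585e-01,
         1.50806473e+03],
       [ 0.00000000e+00,  0.00000000e+00,  0.00000000e+00,
         1.00000000e+00]]), 'shot': 2}
{'vfov': 66.14675008288383, 'cx': 284.45738221133536, 'cy': 211.38665474409754, 'T_tool_cam': array([[-8.63735637e-05, -9.53296545e-01, -3.02035909e-01,
         7.77353599e+01],
       [ 9.99999980e-01, -1.37075488e-04,  1.46671392e-04,
         9.15262439e-01],
       [-1.81223051e-04, -3.02035890e-01,  9.53296537e-01,
        -1.19019126e+02],
       [ 0.00000000e+00,  0.00000000e+00,  0.00000000e+00,
         1.00000000e+00]]), 'shot': 3}
```

View pics/side0.png

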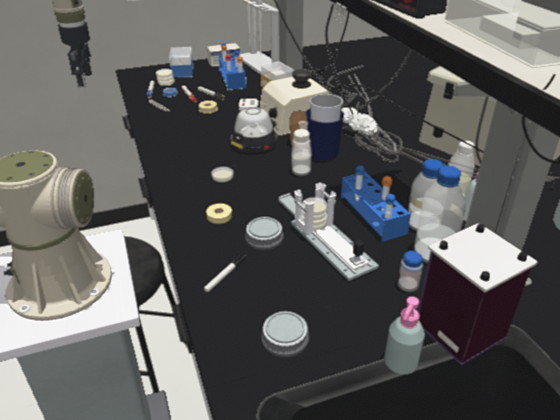

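View pics/top0.png

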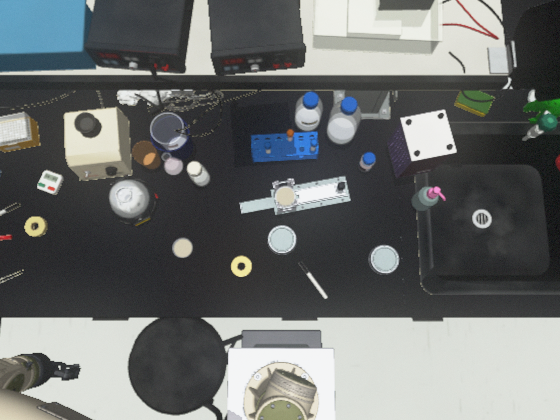

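View pics/wrist0.png

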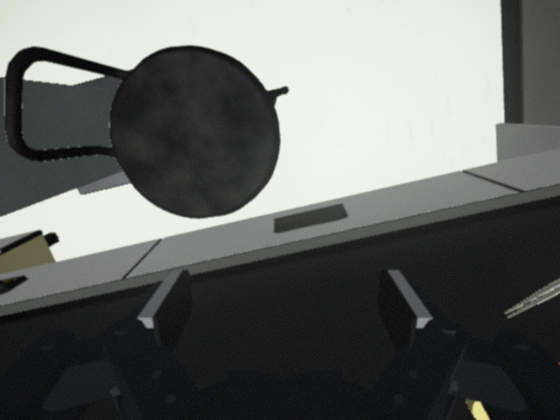

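```bash
python3 - <<'E'
from plant import robot
import numpy as np
np.set_printoptions(precision=1,suppress=True)
ps={n:robot.snapshot(n) for n in ["side","top"]}
for n,p in ps.items():
    for l in ["dispenser","slide_grip","stack_axis","delivery_spot","dish_1_c","dish_4_c","dish_new_c","platter_seat","tape_roll","marker","jar","small_bottle"]:
        for d in robot.place_of(l,p): print(n,l,np.array(d["location"]),round(d["confidence"],2))
print(robot.read_state()["time_s"])
E
```

```text
side dispenser [607.7 -11.1  -5.6] 0.85
side dispenser [455.8 310.   13. ] 0.4
side slide_grip [ 637.3 -186.9   63.4] 0.59
side stack_axis [609.2 -15.9  16.4] 0.65
side delivery_spot [586.8  79.6  15.4] 0.64
side dish_1_c [606.1 -14.2  19.9] 0.62
side dish_4_c [607.2 -13.2  64.5] 0.85
side dish_4_c [603.1  -8.2  51. ] 0.66
side dish_new_c [456.6 311.8  14.9] 0.72
side dish_new_c [456.8 313.3  -1.9] 0.55
side platter_seat [ 416.9 -321.7   26.8] 0.93
side platter_seat [480.3  -2.   27.3] 0.82
side tape_roll [393.6 122.8   0.1] 0.6
side marker [354.4 -98.    1.2] 0.83
side marker [602.9  -8.3  47.6] 0.73
side marker [607.6  -8.4  20. ] 0.23
side jar [677.4 255.1   1. ] 0.65
side small_bottle [679.5 257.4  -2.1] 0.71
side small_bottle [ 724.5 -271.1    1. ] 0.68
top dispenser [603.3 -11.1  -0. ] 0.83
top dispenser [ 637.4 -183.7   66.8] 0.2
top slide_grip [ 640.4 -183.9   63.3] 0.8
top stack_axis [602.8 -12.7  18.7] 0.6
top delivery_spot [585.5  86.6  15.8] 0.81
top dish_4_c [599.6  -6.1  70.2] 0.77
top dish_4_c [398.1 122.5   2.5] 0.58
top dish_new_c [448.6 308.4  10.2] 0.9
top dish_new_c [453.1 306.2   9.1] 0.88
top platter_seat [474.1  -3.   33.4] 0.77
top platter_seat [ 415.7 -314.9   37.7] 0.73
top platter_seat [458.6 306.9   3.7] 0.66
top tape_roll [401.5 122.7  -1.8] 0.81
top tape_roll [604.  -10.5  73.5] 0.53
top marker [356.1 -97.2  -0.2] 0.44
top jar [681.5 255.6  -0.8] 0.96
top small_bottle [ 724.4 -273.7   -2.3] 0.51
1.45
```

The side and top views agree: the dispenser stack is near (604,-12), yawed about 11°. The right-most turntable is near (416,-318) and the fresh dish near (452,309). I'll hover over the dispenser for a wrist view.

Request:
apply_moves(rows=[[1,0.488,-0.66,-0.02,0,0,-1.146],[1,0.488,-0.66,-0.02,0,0,-1.146],[1,0.488,-0.66,-0.02,0,0,-1.146],[1,0.488,-0.66,-0.02,0,0,-1.146],[1,0.488,-0.66,-0.02,0,0,-1.146],[1,0.488,-0.66,-0.02,0,0,-1.146],[1,0.488,-0.66,-0.02,0,0,-1.146],[1,0.488,-0.66,-0.02,0,0,-1.146],[1,0.488,-0.66,-0.02,0,0,-1.146],[1,0.488,-0.66,-0.02,0,0,-1.146],[1,0.488,-0.66,-0.02,0,0,-1.146],[1,0.488,-0.66,-0.02,0,0,-1.146],[1,0.488,-0.66,-0.02,0,0,-1.146],[1,0.488,-0.66,-0.02,0,0,-1.146],[1,0.488,-0.66,-0.02,0,0,-1.146],[1,0.488,-0.66,-0.02,0,0,-1.146],[1,0.488,-0.66,-0.02,0,0,-1.146],[1,0.488,-0.66,-0.02,0,0,-1.146],[1,0.488,-0.66,-0.02,0,0,-1.146],[1,0.488,-0.66,-0.02,0,0,-1.146]])

```text
time_s: 3.45
ee_pos: [620.0, -99.5, 236.4]
tool_rot: [-0.0, 0.636, 0.772, 0.0]
force: [1.2, 0.7, -0.1]
opening: 85.7
```

```bash
cat > h.py <<'E'
from plant import robot
import numpy as np, cv2
from scipy.spatial.transform import Rotation as R
np.set_printoptions(precision=1,suppress=True)
def wrist():
    s=robot.read_state(); p=robot.snapshot("wrist")
    q=s["tool_rot"]; T=np.eye(4); T[:3,:3]=R.from_quat([q[1],q[2],q[3],q[0]]).as_matrix(); T[:3,3]=s["ee_pos"]
    p["Tw"]=T@p["T_tool_cam"]; return p,s
def f(p): return 210/np.tan(np.radians(p["vfov"]/2))
def TT(p): return p["Tw"] if "Tw" in p else p["T"]
def ray(p,u,v,z):
    T=TT(p); d=T[:3,:3]@np.array([(u-p["cx"])/f(p),(v-p["cy"])/f(p),1]); o=T[:3,3]
    return o+d*(z-o[2])/d[2]
def proj(p,X):
    T=TT(p); c=T[:3,:3].T@(np.asarray(X,float)-T[:3,3]); return np.array([p["cx"]+f(p)*c[0]/c[2],p["cy"]+f(p)*c[1]/c[2]])
def save(p,name,sc=1.4): cv2.imwrite(f"pics/{name}.png",cv2.resize(p["frame"][:,:,::-1],None,fx=sc,fy=sc))
import pickle
def keep(p,name): pickle.dump({k:v for k,v in p.items()},open(f"{name}.pkl","wb"))
E
python3 - <<'E'
from h import *
p,s=wrist(); save(p,"w1"); keep(p,"w1"); print(s["ee_pos"],s["tool_rot"],s["joint_pos"],s["time_s"])
for l in ["dispenser","slide_grip","stack_axis","delivery_spot","dish_4_c"]:
    try:
        for d in robot.place_of(l,p): print(l,np.array(d["location"]),round(d["confidence"],2))
    except Exception as e: print(e)
E
```

```text
[620.  -99.5 236.4] [-0.   0.6  0.8  0. ] [-0.3  0.4  0.2  1.3  0.   1.1] 3.45
slide_grip [ 637.7 -187.    65.3] 0.69
dish_4_c [605.8 -11.6  69.5] 0.88
```

View pics/w1.png

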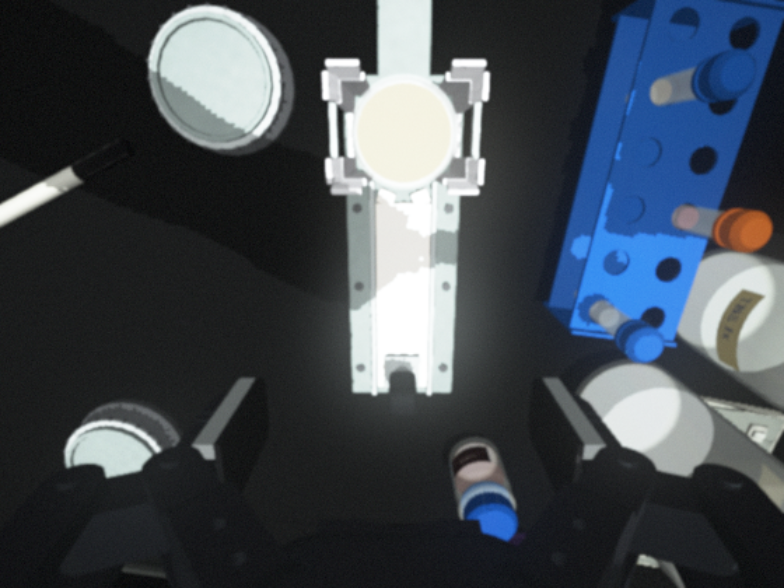

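```bash
python3 - <<'E'
from h import *
p=pickle.load(open("w1.pkl","rb"))
im=p["frame"][:,:,::-1]
cv2.imwrite("pics/c1.png",cv2.resize(im[30:170,210:370],None,fx=4.2,fy=4.2,interpolation=cv2.INTER_CUBIC))
cv2.imwrite("pics/c2.png",cv2.resize(im[200:300,210:370],None,fx=5,fy=5,interpolation=cv2.INTER_CUBIC))
g=cv2.cvtColor(im,cv2.COLOR_BGR2HSV)
m=((g[...,1]>25)&(g[...,2]>150)&(g[...,0]<40)).astype(np.uint8)
m[170:]=0;m[:,:230]=0;m[:,350:]=0
n,l,st,c=cv2.connectedComponentsWithStats(m); i=1+np.argmax(st[1:,4]); print(st[i],c[i])
cs,_=cv2.findContours((l==i).astype(np.uint8),0,1); e=cv2.fitEllipse(max(cs,key=len)); print(e)
print(ray(p,*e[0],76), ray(p,*e[0],74))
E
```

```text
Traceback (most recent call last):
ValueError: attempt to get argmax of an empty sequence
```

View pics/c1.png

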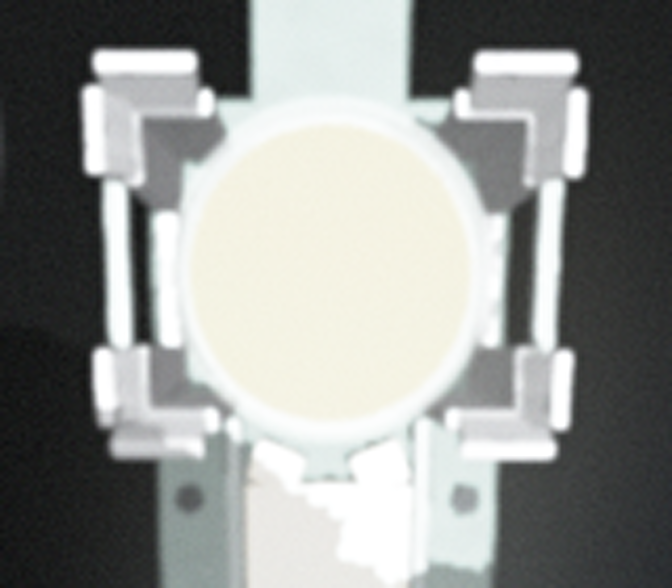

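View pics/c2.png

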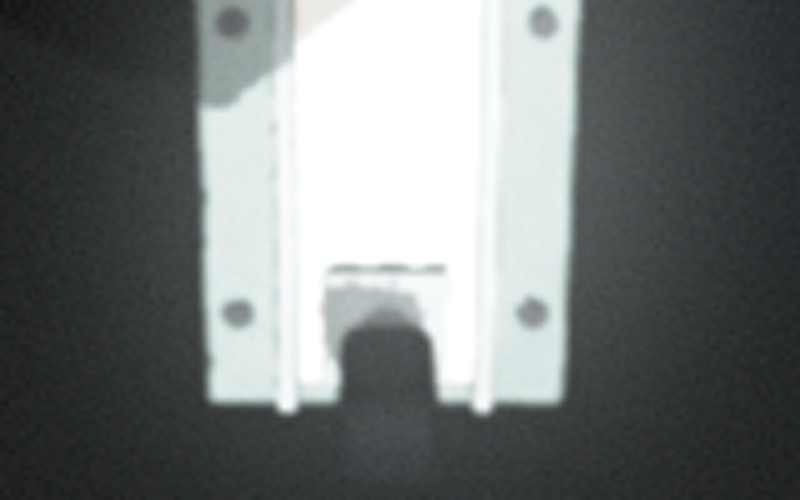

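```bash
python3 - <<'E'
from h import *
p=pickle.load(open("w1.pkl","rb"))
def show(n,u,v,z): print(n,ray(p,u,v,z))
L=[ray(p,249.2,200,16),ray(p,251.6,280,16)];Rr=[ray(p,325.8,200,16),ray(p,323.2,280,16)]
print(L,Rr,np.linalg.norm(L[1]-Rr[1]))
BL=ray(p,251.5,280.6,16);BR=ray(p,323.3,280.6,16);print(BL,BR,np.linalg.norm(BL-BR))
for a,b in [(L[1],L[0]),(Rr[1],Rr[0])]: d=b-a; print("yaw",np.degrees(np.arctan2(-d[0],d[1])))
d=BR-BL; print("yaw",np.degrees(np.arctan2(d[1],d[0])))
for yaw in (10.5,11,11.5):
    a=np.radians(yaw); y=np.array([-np.sin(a),np.cos(a)]); print(yaw,(BL+BR)[:2]/2+204*y)
C=lambda x,y:(x/4.2+210,y/4.2+30)
print("dish4 inner",ray(p,*C(330,271),76),"outer",ray(p,*C(335,268),75))
for z in (98,110): print(z,[ray(p,*C(*q),z) for q in [(93,62),(577,62),(103,447),(565,447)]])
E
```

```text
[array([ 585.3, -122.5,   16. ]), array([ 603.7, -219. ,   16. ])] [array([ 667.3, -106.5,   16. ]), array([ 686.9, -202.7,   16. ])] 84.73264834980421
[ 603.7 -219.8   16. ] [ 687.1 -203.5   16. ] 85.0228635699268
yaw 10.819865142565876
yaw 11.463795029014015
yaw 11.038928380844592
10.5 [608.2 -11.1]
11 [606.5 -11.4]
11.5 [604.8 -11.7]
dish4 inner [606.  -10.6  76. ] outer [606.9  -9.9  75. ]
98 [array([559.5,  13.7,  98. ]), array([640.9,  29.6,  98. ]), array([570.6, -49.8,  98. ]), array([654.8, -33.4,  98. ])]
110 [array([561.6,  12. , 110. ]), array([639.2,  27.1, 110. ]), array([572.2, -48.6, 110. ]), array([652.5, -32.9, 110. ])]
```

Request:
apply_moves(rows=[[1,0.0205,-0.0885,0,0,0,0],[1,0.0205,-0.0885,0,0,0,0],[1,0.0205,-0.0885,-0.04,0,0,0],[1,0.0205,-0.0885,-0.08,0,0,0],[1,0.0205,-0.0885,-0.12,0,0,0],[1,0.0205,-0.0885,-0.15,0,0,0],[1,0.0205,-0.0885,-0.163,0,0,0],[1,0.0205,-0.0885,-0.163,0,0,0]])

```text
time_s: 4.55
ee_pos: [639.8, -188.2, 71.3]
tool_rot: [-0.002, 0.636, 0.772, -0.001]
force: [0.0, 0.6, 0.9]
opening: 84.9
```

```bash
python3 - <<'E'
from h import *
p,s=wrist(); save(p,"w2"); keep(p,"w2"); print(s["ee_pos"],s["force"],s["time_s"])
E
```

```text
[ 639.8 -188.2   71.3] [0.  0.6 0.9] 4.55
```

View pics/w2.png

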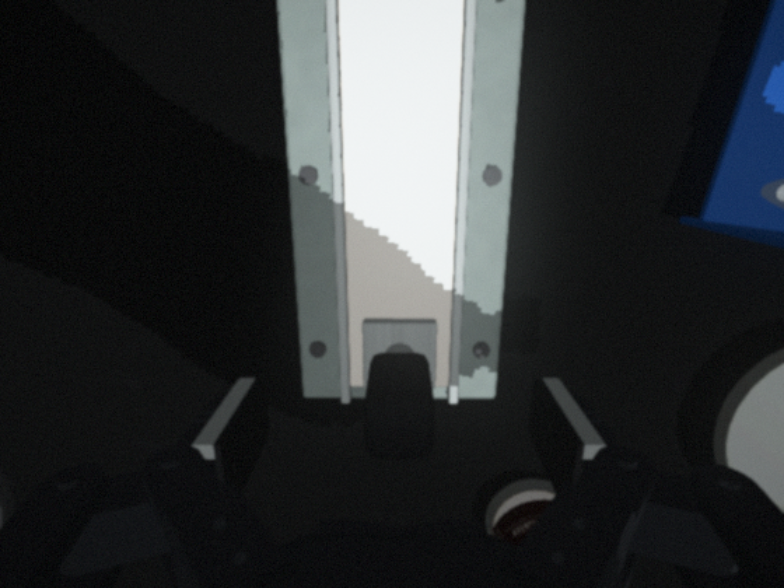

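The grip at (400,405) sits midway between the fingers, so I'll close and push.

Request:
apply_moves(rows=[[-1,0,0,0,0,0,0],[-1,0,0,0,0,0,0],[-1,0,0,0,0,0,0],[-1,0,0,0,0,0,0],[-1,0,0,0,0,0,0],[-1,0,0,0,0,0,0],[-1,0,0,0,0,0,0],[-1,0,0,0,0,0,0],[-1,0,0,0,0,0,0],[-1,0,0,0,0,0,0]], grip_force=40)

```text
time_s: 5.6
ee_pos: [640.2, -189.5, 74.4]
tool_rot: [-0.0, 0.636, 0.771, -0.001]
force: [-4.7, -0.9, 5.9]
opening: 19.4
```

Request:
apply_moves(rows=[[-1,-0.001,0.005,0,0,0,0],[-1,-0.0029,0.015,0,0,0,0],[-1,-0.0048,0.0245,0,0,0,0],[-1,-0.0067,0.034,0,0,0,0],[-1,-0.0085,0.0435,0,0,0,0],[-1,-0.0104,0.053,0,0,0,0],[-1,-0.0123,0.0625,0,0,0,0],[-1,-0.0141,0.072,0,0,0,0],[-1,-0.016,0.0815,0,0,0,0],[-1,-0.0179,0.091,0,0,0,0],[-1,-0.0196,0.1,0,0,0,0],[-1,-0.0206,0.105,0,0,0,0],[-1,-0.0214,0.109,0,0,0,0],[-1,-0.0217,0.1105,0,0,0,0],[-1,-0.0217,0.1105,0,0,0,0],[-1,-0.0217,0.1105,0,0,0,0]])

```text
time_s: 7.2
ee_pos: [620.3, -84.8, 74.5]
tool_rot: [0.004, 0.638, 0.77, -0.004]
force: [-1.7, -19.0, 1.1]
opening: 19.3
```

```bash
python3 - <<'E'
from h import *
s=robot.read_state(); print(s["ee_pos"],s["force"],s["time_s"])
p=robot.snapshot("side"); im=p["frame"][150:300,220:400]
cv2.imwrite("pics/s3.png",cv2.resize(im[:,:,::-1],None,fx=4.2,fy=4,interpolation=cv2.INTER_CUBIC))
for l in ["slide_grip","dish_1_c","dish_4_c"]:
    for d in robot.place_of(l,p): print(l,np.array(d["location"]),round(d["confidence"],2))
E
```

```text
[620.3 -84.8  74.5] [ -1.7 -19.    1.1] 7.2
slide_grip [618.  -83.8  63.3] 0.67
dish_1_c [587.8  84.2  24.5] 0.47
dish_4_c [392.6 122.7   0.2] 0.68
dish_4_c [604.4 -12.7  63.9] 0.59
```

View pics/s3.png

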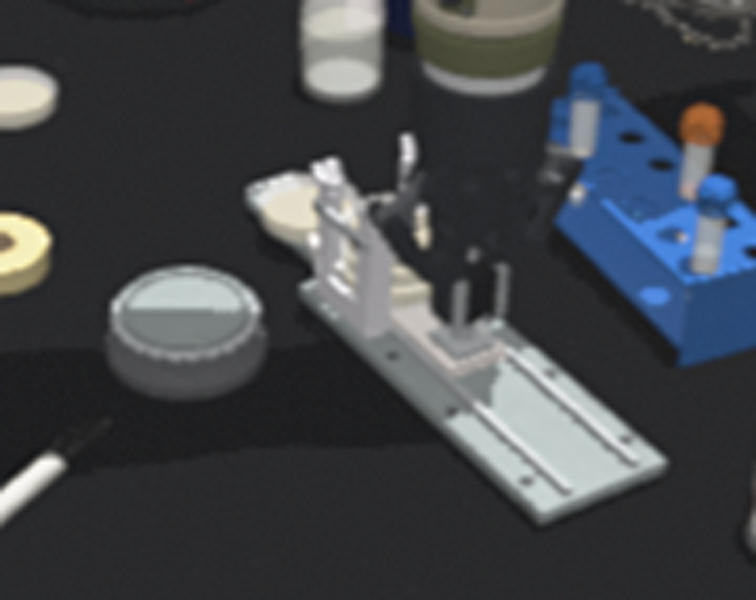

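```bash
python3 - <<'E'
from h import *
p,s=wrist(); save(p,"w4"); keep(p,"w4"); print(s["ee_pos"],s["force"],s["time_s"])
E
```

```text
[620.2 -84.8  74.4] [ -1.6 -20.2   0.8] 7.4
```

View pics/w4.png

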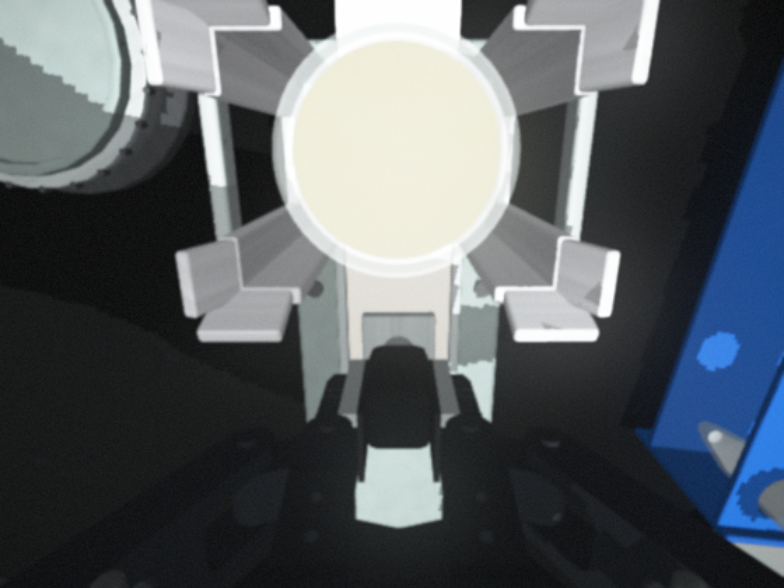

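```bash
python3 - <<'E'
from h import *
yh=np.array([-np.sin(np.radians(11.1)),np.cos(np.radians(11.1))]);o=np.array([606.3,-11])
for n,pts in [("w2",[(400,352),(400,457),(400,400)]),("w4",[(398,345),(398,447)])]:
    p=pickle.load(open(n+".pkl","rb"))
    for u,v in pts:
        for z in (82,16):
            r=ray(p,u/1.4,v/1.4,z); print(n,u,v,z,r, (r[:2]-o)@yh)
p=robot.snapshot("top"); save(p,"t4"); keep(p,"t4")
for l in ["slide_grip","dish_1_c"]:
    for d in robot.place_of(l,p): print(l,np.array(d["location"]),round(d["confidence"],2),(np.array(d["location"])[:2]-o)@yh)
cv2.imwrite("pics/t4.png",cv2.resize(p["frame"][160:230,220:380,::-1],None,fx=5,fy=5,interpolation=cv2.INTER_CUBIC))
E
```

```text
w2 400 352 82 [ 634.7 -160.1   82. ] -151.80257729097127
w2 400 352 16 [ 640.6 -189.6   16. ] -181.87521909419584
w2 400 457 82 [ 640.9 -192.    82. ] -184.28383608635718
w2 400 457 16 [ 650.6 -240.9   16. ] -234.11214068810466
w2 400 400 82 [ 637.4 -174.1   82. ] -166.01715604188936
w2 400 400 16 [ 644.9 -212.1   16. ] -204.73535023565364
w4 398 345 82 [614.5 -56.   82. ] -45.72065826348786
w4 398 345 16 [620.1 -85.4  16. ] -75.6597501618157
w4 398 447 82 [620.5 -87.7  82. ] -77.97635332773882
w4 398 447 16 [ 629.7 -136.    16. ] -127.1687908056793
slide_grip [ 415.  -317.7   33.6] 0.32 -264.1330078500155
dish_1_c [583.6  87.4  22.9] 0.75 100.92944677697501
```

View pics/t4.png

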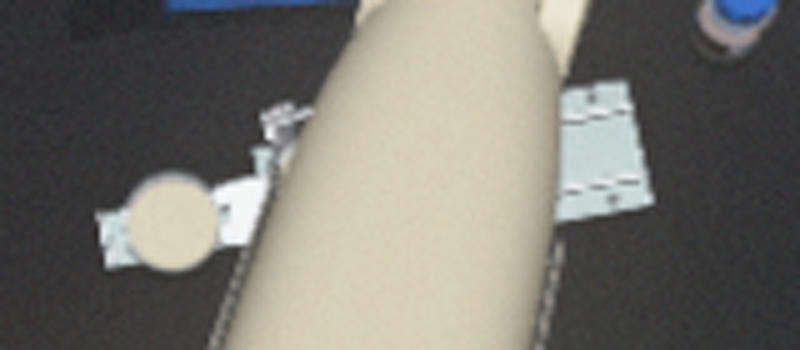

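Request:
apply_moves(rows=[[-1,-0.0005,0.003,0,0,0,0],[-1,-0.0005,0.003,0,0,0,0],[-1,-0.0005,0.003,0,0,0,0]])

```text
time_s: 7.9
ee_pos: [620.2, -84.5, 74.5]
tool_rot: [0.006, 0.639, 0.77, -0.006]
force: [-1.8, -28.6, -1.3]
opening: 19.6
```

```bash
python3 - <<'E'
from h import *
yh=np.array([-np.sin(np.radians(11.1)),np.cos(np.radians(11.1))]);o=np.array([606.3,-11])
p=pickle.load(open("t4.pkl","rb"))
for z in (29,31):
    r=ray(p,173/5+220,220/5+160,z); print(r,(r[:2]-o)@yh)
# dispenser end corners in top view, z=16
for u,v in [(628,82),(652,203),(97,213),(106,269)]:
    r=ray(p,u/5+220,v/5+160,16); print(r,(r[:2]-o)@yh,(r[:2]-o)@np.array([yh[1],-yh[0]]))
E
```

```text
[590.7  84.1  29. ] 96.36534062912152
[590.2  84.   31. ] 96.33244213534462
[ 684.1 -206.2   16. ] -206.5181024900555 38.75878130253217
[ 604.6 -219.4   16. ] -204.17405862717501 -41.80583771504759
[597.9 133.2  16. ] 143.14221737088118 19.572886839062555
[561.7 126.9  16. ] 143.8942253360448 -17.181259374377277
```

Request:
apply_moves(rows=[[-1,0.0012,-0.006,0,0,0,0],[-1,0.0029,-0.015,0,0,0,0],[-1,0.0048,-0.0245,0,0,0,0],[-1,0.0067,-0.034,0,0,0,0],[-1,0.0085,-0.0435,0,0,0,0],[-1,0.0104,-0.053,0,0,0,0],[-1,0.0123,-0.0625,0,0,0,0],[-1,0.0141,-0.072,0,0,0,0],[-1,0.016,-0.0815,0,0,0,0],[-1,0.0179,-0.091,0,0,0,0],[-1,0.0196,-0.1,0,0,0,0],[-1,0.021,-0.107,0,0,0,0],[-1,0.0222,-0.1135,0,0,0,0],[-1,0.023,-0.1175,0,0,0,0],[-1,0.023,-0.1175,0,0,0,0],[-1,0.023,-0.1175,0,0,0,0]])

```text
time_s: 9.5
ee_pos: [641.2, -194.0, 74.4]
tool_rot: [0.0, 0.637, 0.771, -0.001]
force: [-5.8, -1.6, 5.8]
opening: 19.2
```

Request:
apply_moves(rows=[[-1,0.0005,-0.003,0,0,0,0],[-1,0.001,-0.005,0,0,0,0],[-1,0.001,-0.005,0,0,0,0]])

```text
time_s: 9.8
ee_pos: [641.3, -195.1, 74.3]
tool_rot: [-0.003, 0.636, 0.772, 0.001]
force: [-6.4, 9.7, 10.0]
opening: 19.6
```

```bash
python3 - <<'E'
from h import *
p,s=wrist(); save(p,"w5"); keep(p,"w5"); print(s["ee_pos"],s["force"],s["time_s"])
E
```

```text
[ 641.3 -195.1   74.3] [-6.4  9.7 10. ] 9.8
```

View pics/w5.png

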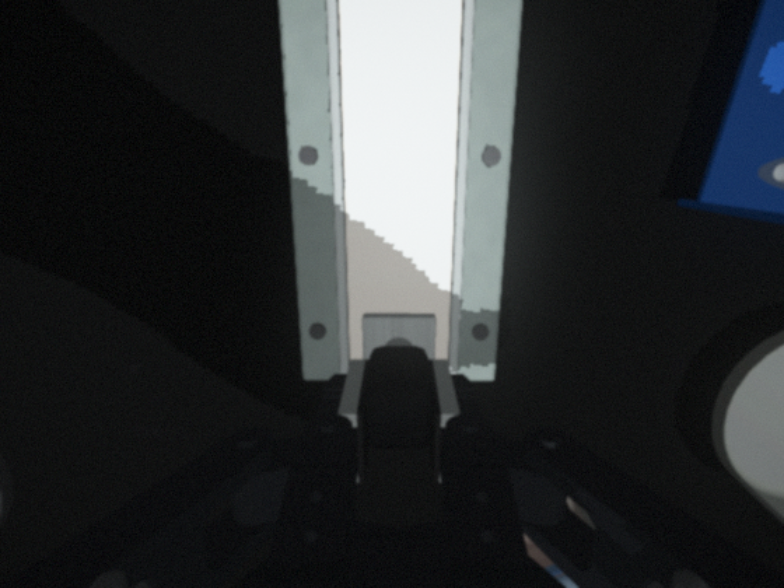

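Slide hit its home stop. Releasing, rising and looking over stack and tongue.

Request:
apply_moves(rows=[[1,0,0,0,0,0,0],[1,0,0,0,0,0,0],[1,0,0,0,0,0,0],[1,0,0,0,0,0,0],[1,0,0,0,0,0,0],[1,0,0,0.04,0,0,0],[1,0,0,0.08,0,0,0],[1,0,0,0.12,0,0,0],[1,0,0,0.163,0,0,0],[1,-0.037,0.187,0.163,0,0,0],[1,-0.037,0.187,0.163,0,0,0],[1,-0.037,0.187,0.163,0,0,0],[1,-0.037,0.187,0.163,0,0,0],[1,-0.037,0.187,0.163,0,0,0],[1,-0.037,0.187,0.163,0,0,0],[1,-0.037,0.187,0.163,0,0,0]])

```text
time_s: 11.45
ee_pos: [606.4, -11.8, 236.3]
tool_rot: [0.0, 0.636, 0.771, -0.0]
force: [1.6, -1.7, -0.7]
opening: 85.5
```

```bash
python3 - <<'E'
from h import *
p,s=wrist(); save(p,"w6"); keep(p,"w6"); print(s["ee_pos"],s["tool_rot"],s["force"],s["time_s"])
q=robot.snapshot("side"); keep(q,"s6"); cv2.imwrite("pics/s6.png",cv2.resize(q["frame"][150:300,220:400,::-1],None,fx=4,fy=4,interpolation=cv2.INTER_CUBIC))
E
```

```text
[606.4 -11.8 236.3] [ 0.   0.6  0.8 -0. ] [ 1.6 -1.7 -0.7] 11.45
```

View pics/w6.png

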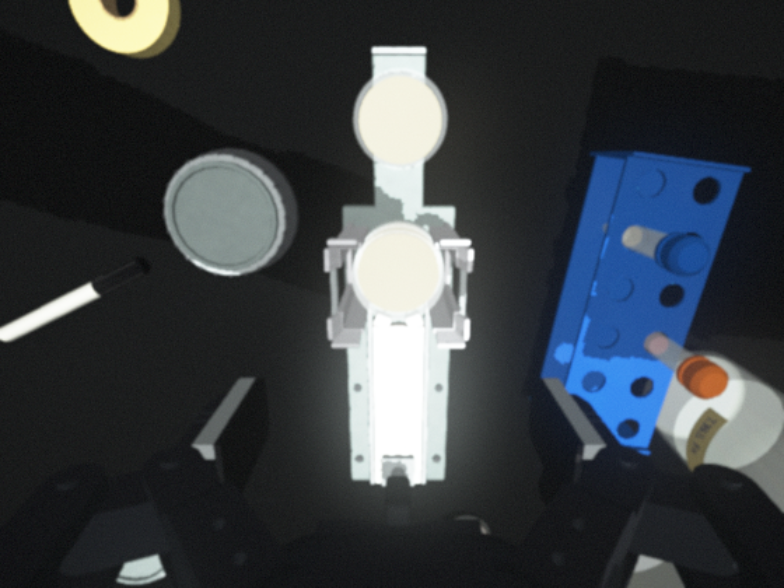

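View pics/s6.png

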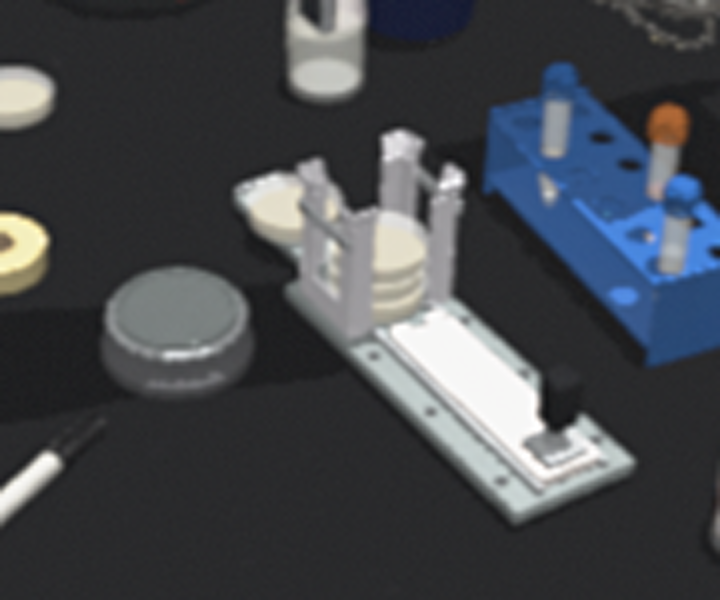

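```bash
python3 - <<'E'
from h import *
a=np.radians(11.1)
yh=np.array([-np.sin(a),np.cos(a)]);xh=np.array([yh[1],-yh[0]]);o=np.array([606.3,-11])
p=pickle.load(open("w6.pkl","rb"))
def sh(n,u,v,z):
    r=ray(p,u/1.4,v/1.4,z); print(n,r,"disp x %.1f y %.1f"%((r[:2]-o)@xh,(r[:2]-o)@yh))
im=p["frame"]
sh("dish1 top",400.5,118,31);sh("dish1",400.5,118,24)
sh("dish1 bottom agar",400,119,30)
sh("tongue end",398.5,49,21);sh("tL",372,60,16);sh("tR",425,60,16)
sh("fl",343,206,16);sh("fr",455,206,16);sh("bl",352,481,16);sh("br",444.5,481,16)
sh("stack top",398.5,271,61)
for u,v in [(324,245),(473,245),(326,346),(470,346)]: sh("chk",u,v,110)
for u,v in [(358,387),(439,387),(359,458),(437,458)]: sh("hole",u,v,16)
p=pickle.load(open("w1.pkl","rb"))
for u,v in [(358,208),(448,208),(359,286),(446,286),(361,368),(443,368)]: sh("hole w1",u,v,16)
E
```

```text
dish1 top [588.8  87.2  31. ] disp x 1.8 y 99.8
dish1 [588.8  87.7  24. ] disp x 1.8 y 100.3
dish1 bottom agar [588.6  86.6  30. ] disp x 1.4 y 99.2
tongue end [579.3 129.5  21. ] disp x 0.5 y 143.1
tL [562.8 120.5  16. ] disp x -17.4 y 137.4
tR [598.  127.3  16. ] disp x 18.5 y 137.3
fl [558.5  20.4  16. ] disp x -40.8 y 40.1
fr [640.   36.2  16. ] disp x 42.2 y 39.8
bl [ 604.3 -221.1   16. ] disp x -42.4 y -205.7
br [ 686.6 -205.2   16. ] disp x 41.4 y -206.0
stack top [606.1  -9.2  61. ] disp x 0.1 y 1.8
chk [560.6   9.9 110. ] disp x -40.9 y 29.3
chk [641.1  25.4 110. ] disp x 41.1 y 29.1
chk [570.3 -49.8 110. ] disp x -42.8 y -31.1
chk [653.8 -33.7 110. ] disp x 42.2 y -31.4
hole [ 594.  -125.9   16. ] disp x -34.1 y -110.3
hole [ 661.  -112.9   16. ] disp x 34.1 y -110.6
hole [ 606.5 -195.5   16. ] disp x -35.3 y -181.1
hole [ 674.6 -182.4   16. ] disp x 34.0 y -181.3
hole w1 [583.1 -66.4  16. ] disp x -33.5 y -49.9
hole w1 [648.7 -53.6  16. ] disp x 33.4 y -50.0
hole w1 [ 593.8 -125.8   16. ] disp x -34.4 y -110.3
hole w1 [ 660.7 -112.8   16. ] disp x 33.8 y -110.3
hole w1 [ 607.2 -195.5   16. ] disp x -34.6 y -181.2
hole w1 [ 674.  -182.4   16. ] disp x 33.5 y -181.2
```

The delivered dish is at about (588.5,86.7), the three others sit in the stack and the slide is home. Now I'll grasp the delivered dish.

Request:
apply_moves(rows=[[1,-0.0177,0.0975,-0.02,0,0,0],[1,-0.0177,0.0975,-0.06,0,0,0],[1,-0.0177,0.0975,-0.1,0,0,0],[1,-0.0177,0.0975,-0.14,0,0,0],[1,-0.0177,0.0975,-0.175,0,0,0],[1,-0.0177,0.0975,-0.19,0,0,0],[1,-0.0177,0.0975,-0.196,0,0,0],[1,-0.0177,0.0975,-0.196,0,0,0],[1,-0.0177,0.0975,-0.196,0,0,0]])

```text
time_s: 12.45
ee_pos: [589.5, 85.9, 41.4]
tool_rot: [0.001, 0.636, 0.771, 0.001]
force: [0.7, -0.1, 1.1]
opening: 85.3
```

```bash
python3 - <<'E'
from h import *
p,s=wrist(); save(p,"w7"); keep(p,"w7"); print(s["ee_pos"],s["tool_rot"],s["force"],s["time_s"])
E
```

```text
[589.5  85.9  41.4] [0.  0.6 0.8 0. ] [ 0.7 -0.1  1.1] 12.45
```

View pics/w7.png

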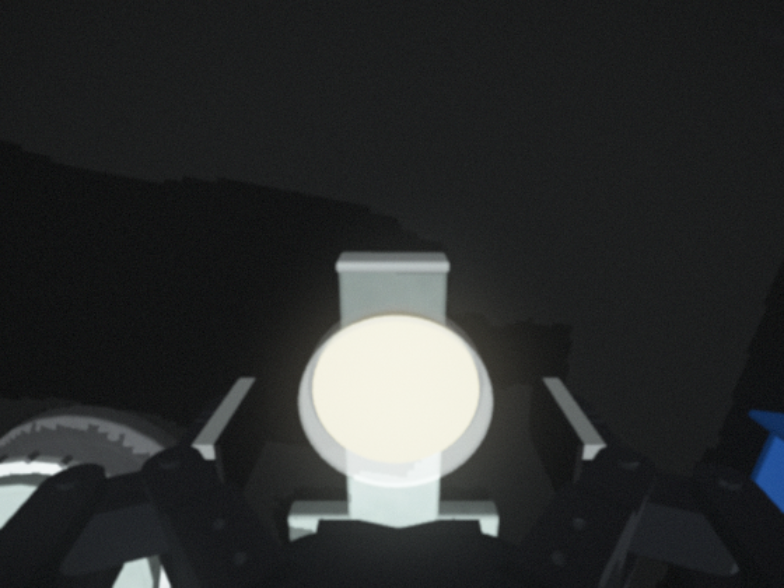

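Request:
apply_moves(rows=[[-1,0,0,0,0,0,0],[-1,0,0,0,0,0,0],[-1,0,0,0,0,0,0],[-1,0,0,0,0,0,0],[-1,0,0,0,0,0,0],[-1,0,0,0,0,0,0]], grip_force=25)

```text
time_s: 13.1
ee_pos: [589.3, 86.5, 42.0]
tool_rot: [0.001, 0.636, 0.772, 0.001]
force: [-0.2, -1.3, 5.5]
opening: 60.0
```

```bash
python3 - <<'E'
from h import *
p,s=wrist(); save(p,"w8"); keep(p,"w8"); print(s["ee_pos"],s["opening"],s["force"],s["time_s"])
E
```

```text
[589.3  86.5  42. ] 59.95216457763849 [-0.2 -1.3  5.5] 13.1
```

View pics/w8.png

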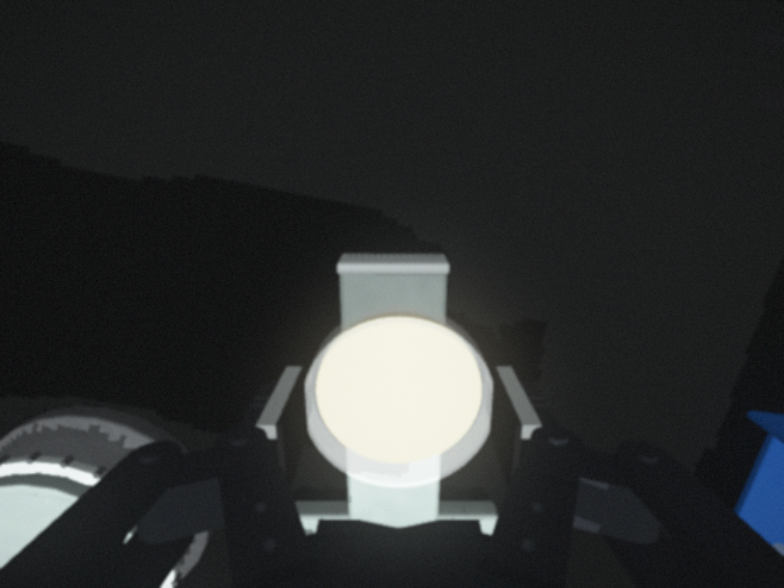

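Request:
apply_moves(rows=[[-1,0,0,0.01,0,0,0],[-1,0,0,0.04,0,0,0],[-1,0,0,0.08,0,0,0],[-1,0,0,0.12,0,0,0],[-1,0,0,0.16,0,0,0],[-1,-0.013,-0.04,0.16,0,0,0],[-1,-0.026,-0.08,0.16,0,0,0],[-1,-0.039,-0.12,0.16,0,0,0],[-1,-0.052,-0.16,0.16,0,0,0],[-1,-0.065,-0.2,0.16,0,0,0],[-1,-0.078,-0.24,0.16,0,0,0],[-1,-0.091,-0.28,0.16,0,0,0],[-1,-0.104,-0.32,0.16,0,0,0],[-1,-0.117,-0.36,0.16,0,0,0],[-1,-0.13,-0.4,0.16,0,0,0],[-1,-0.143,-0.44,0.16,0,0,0],[-1,-0.157,-0.4825,0.16,0,0,0],[-1,-0.157,-0.4825,0.16,0,0,0],[-1,-0.157,-0.4825,0.16,0,0,0]])

```text
time_s: 15.05
ee_pos: [430.6, -396.8, 200.7]
tool_rot: [0.0, 0.637, 0.771, 0.0]
force: [-0.5, 0.1, -0.5]
opening: 60.0
```

```bash
python3 - <<'E'
from h import *
p,s=wrist(); save(p,"w9"); keep(p,"w9"); print(s["ee_pos"],s["tool_rot"],s["opening"],s["force"],s["time_s"])
for d in robot.place_of("platter_seat",p): print(d["location"],d["confidence"])
E
```

```text
[ 430.6 -396.8  200.7] [0.  0.6 0.8 0. ] 59.99295810976587 [-0.5  0.1 -0.5] 15.05
[418.0, -321.6, 36.1] 0.66
```

View pics/w9.png

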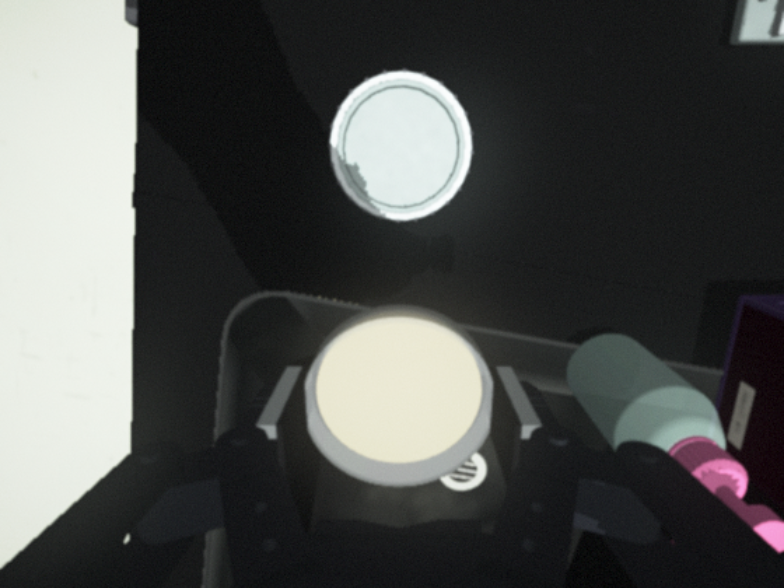

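```bash
python3 - <<'E'
from h import *
p=pickle.load(open("w9.pkl","rb")); im=p["frame"]
g=im.astype(int).mean(2)
def fit(mask):
    cs,_=cv2.findContours(mask.astype(np.uint8),cv2.RETR_EXTERNAL,cv2.CHAIN_APPROX_NONE); c=max(cs,key=cv2.contourArea); return cv2.fitEllipse(cv2.convexHull(c)), c
m=np.zeros(g.shape,bool); m[40:170,220:350]=g[40:170,220:350]>110
e,c=fit(m); print("platter outer",e)
print(ray(p,*e[0],34), ray(p,*e[0],36), ray(p,*e[0],32))
r=np.array([ray(p,*q[0],36)[:2] for q in c]); print("circle",cv2.minEnclosingCircle(r.astype(np.float32)))
# dark ring
cv2.imwrite("pics/c9.png",cv2.resize(im[40:165,225:345,::-1],None,fx=5,fy=5,interpolation=cv2.INTER_CUBIC))
T=TT(p)
m=np.zeros(g.shape,bool); m[215:340,220:355]=g[215:340,220:355]>185
e,c=fit(m); print("dish agar",e)
s_top=200.7-11
for z in (s_top,s_top-2): 
    rr=ray(p,*e[0],z); print(rr, "rel tcp",rr-np.array([430.6,-396.8,200.7]))
r=np.array([ray(p,*q[0],s_top)[:2] for q in c]); print(cv2.minEnclosingCircle(r.astype(np.float32)))
E
```

```text
platter outer ((286.2518615722656, 103.3417739868164), (101.87020874023438, 107.4505386352539), 173.44500732421875)
[ 416.5 -314.9   34. ] [ 416.5 -314.9   36. ] [ 416.5 -314.9   32. ]
circle ((416.8780822753906, -316.9861145019531), 42.9827995300293)
dish agar ((284.6279602050781, 277.88720703125), (105.16620635986328, 118.95339965820312), 89.37039184570312)
[ 429.5 -391.4  189.7] rel tcp [ -1.1   5.4 -11. ]
[ 429.7 -392.5  187.7] rel tcp [ -0.9   4.3 -13. ]
((429.74114990234375, -392.5904846191406), 27.243864059448242)
```

View pics/c9.png

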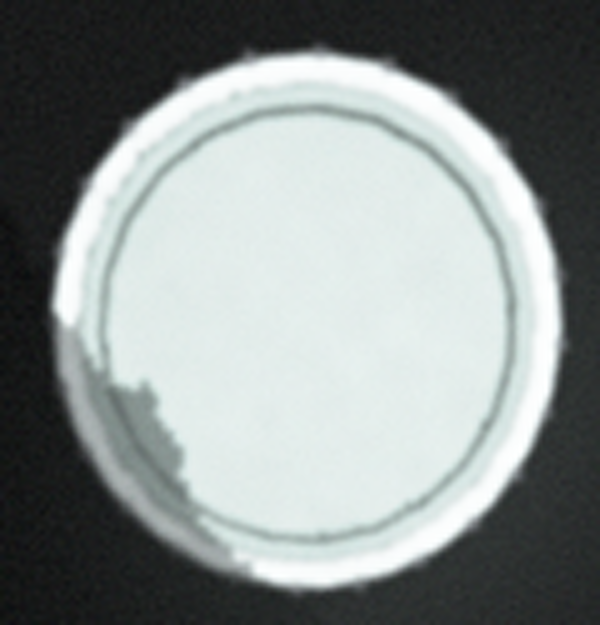

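```bash
python3 - <<'E'
from h import *
p=pickle.load(open("w9.pkl","rb"))
for nm,pts in [("dark",[(103,315),(514,315),(308,106),(310,541)]),("mid",[(86,315),(532,315),(308,82),(310,559)]),("outer",[(53,315),(560,325),(315,50),(310,590)])]:
  for z in (24,32,36):
    P=[ray(p,225+u/5,40+v/5,z)[:2] for u,v in pts]
    A,_,_,_=np.linalg.lstsq(np.array([[2*q[0],2*q[1],1] for q in P]),np.array([q@q for q in P]),rcond=None)
    print(nm,z,A[:2],"diam",2*np.sqrt(A[2]+A[:2]@A[:2]), np.linalg.norm(P[0]-P[1]),np.linalg.norm(P[2]-P[3]))
E
```

```text
dark 24 [ 417.4 -317.1] diam 71.86353702164351 71.46936208501022 72.03782434517284
dark 32 [ 417.3 -317.2] diam 69.91951713121126 69.53600523663349 70.08908971292243
dark 36 [ 417.3 -317.2] diam 68.94750718600463 68.56932681244503 69.11472239679722
mid 24 [ 417.4 -316.9] diam 78.33326346002085 77.55560704415379 78.93262140050058
mid 32 [ 417.4 -317. ] diam 76.21422745707196 75.45760785073038 76.79737183770932
mid 36 [ 417.3 -317. ] diam 75.15470945559373 74.40860825401866 75.72974705631366
outer 24 [ 417.1 -317.4] diam 88.88849013842399 88.25926432976402 89.38729328208949
outer 32 [ 417.  -317.4] diam 86.48391891884907 85.87171464208546 86.96922866554469
outer 36 [ 417.  -317.5] diam 85.2816333090589 84.67793979824623 85.76019635727225
```

```bash
python3 - <<'E'
from h import *
from scipy.optimize import least_squares
p=pickle.load(open("w9.pkl","rb"));im=p["frame"]
cv2.imwrite("pics/c9b.png",cv2.resize(im[210:355,205:365,::-1],None,fx=5,fy=4.1,interpolation=cv2.INTER_CUBIC))
Tc=p["T_tool_cam"]; Ti=np.linalg.inv(Tc)
th=np.linspace(0,2*np.pi,180)
def ext(x,y,h,r=31):
    out=[]
    for z in (h,h+15):
        P=np.c_[x+r*np.cos(th),y+r*np.sin(th),np.full(180,z),np.ones(180)]@Ti.T
        out.append(np.c_[p["cx"]+f(p)*P[:,0]/P[:,2],p["cy"]+f(p)*P[:,1]/P[:,2]])
    q=np.vstack(out); return np.array([q[:,0].min(),q[:,0].max(),q[:,1].min(),q[:,1].max()])*1.4, [o[:,1].min()*1.4 for o in out]+[o[:,1].max()*1.4 for o in out]
for x in (-2,0,2,4):
    for h in (9,11,13): print(x,h,*[np.round(a) for a in ext(x,0,h)])
E
```

```text
-2 9 [303. 495. 307. 492.] [323. 307. 492. 463.]
-2 11 [304. 493. 305. 487.] [321. 305. 487. 460.]
-2 13 [305. 492. 303. 483.] [319. 303. 483. 456.]
0 9 [302. 495. 302. 487.] [317. 302. 487. 459.]
0 11 [304. 494. 300. 483.] [315. 300. 483. 455.]
0 13 [305. 492. 298. 479.] [313. 298. 479. 452.]
2 9 [302. 495. 296. 482.] [311. 296. 482. 454.]
2 11 [303. 494. 294. 478.] [309. 294. 478. 451.]
2 13 [304. 493. 292. 474.] [307. 292. 474. 447.]
4 9 [302. 496. 290. 477.] [305. 290. 477. 450.]
4 11 [303. 494. 288. 473.] [302. 288. 473. 446.]
4 13 [304. 493. 287. 469.] [300. 287. 469. 443.]
```

View pics/c9b.png

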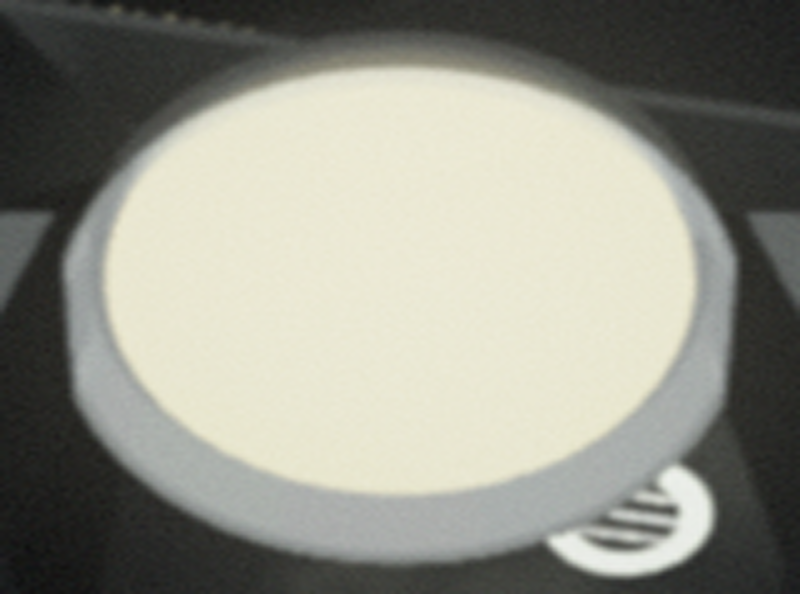

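Platter centre is at (417.3,-317.2) with the inner ring measuring 69 mm, as it should. The held dish sits 2 mm behind the TCP, with its underside 26 mm below. Moving over and down to just above the seat.

Request:
apply_moves(rows=[[-1,-0.007,0.04,0,0,0,0],[-1,-0.0137,0.0816,0,0,0,0],[-1,-0.0137,0.0816,-0.04,0,0,0],[-1,-0.0137,0.0816,-0.08,0,0,0],[-1,-0.0137,0.0816,-0.11,0,0,0],[-1,-0.0137,0.0816,-0.127,0,0,0],[-1,-0.0137,0.0816,-0.134,0,0,0],[-1,-0.0137,0.0816,-0.134,0,0,0],[-1,-0.0137,0.0816,-0.134,0,0,0]])

```text
time_s: 16.05
ee_pos: [418.4, -314.3, 67.4]
tool_rot: [0.001, 0.636, 0.772, -0.0]
force: [0.4, 0.4, -0.8]
opening: 59.9
```

```bash
python3 - <<'E'
from h import *
p,s=wrist(); save(p,"w10"); keep(p,"w10"); print(s["ee_pos"],s["opening"],s["force"],s["time_s"])
q=robot.snapshot("side"); print(proj(q,[417,-317,40])); keep(q,"s10")
u,v=proj(q,[417,-317,40]).astype(int)
cv2.imwrite("pics/s10.png",cv2.resize(q["frame"][v-50:v+50,u-60:u+60,::-1],None,fx=6,fy=6,interpolation=cv2.INTER_CUBIC))
E
```

```text
[ 418.4 -314.3   67.4] 59.85572830484464 [ 0.4  0.4 -0.8] 16.05
[285.  323.1]
```

View pics/w10.png

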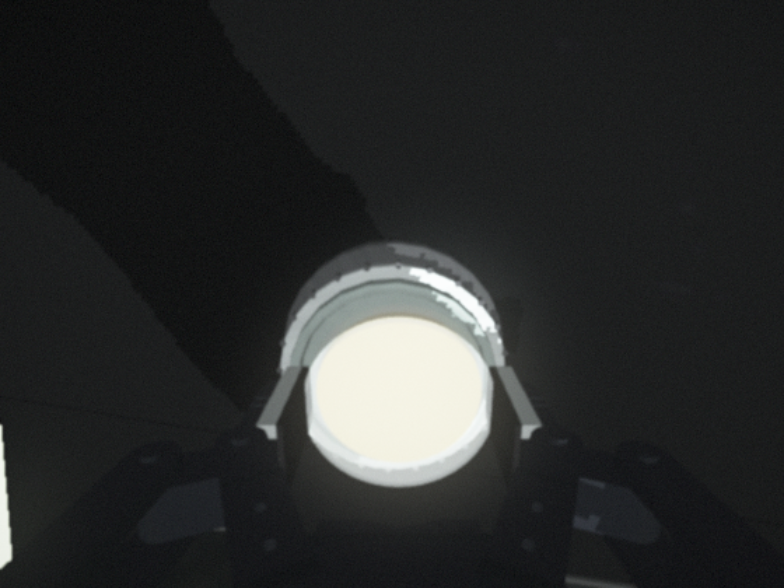

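View pics/s10.png

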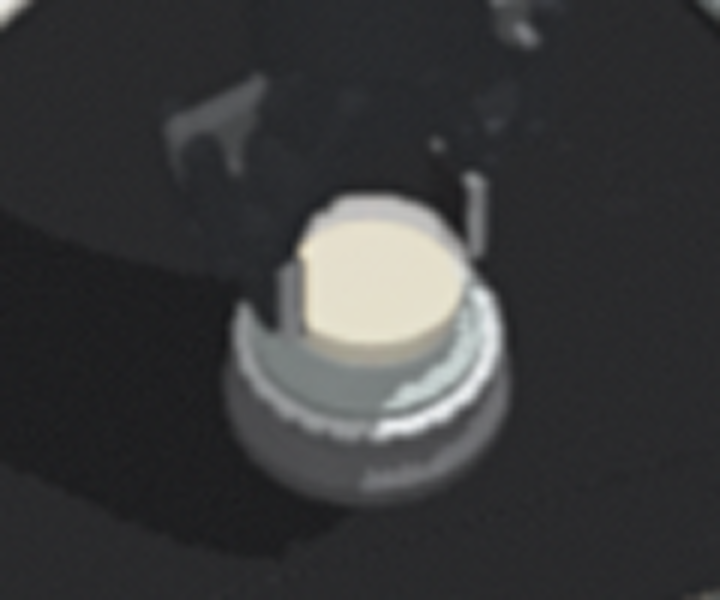

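Request:
apply_moves(rows=[[-1,-0.0014,0,-0.003,0,0,0],[-1,-0.0014,0,-0.005,0,0,0],[-1,-0.0014,0,-0.0065,0,0,0],[-1,-0.0014,0,-0.0075,0,0,0],[-1,-0.0014,0,-0.0075,0,0,0],[-1,-0.0014,0,-0.0075,0,0,0]])

```text
time_s: 16.75
ee_pos: [416.1, -314.4, 58.8]
tool_rot: [-0.0, 0.636, 0.772, 0.0]
force: [0.1, -0.1, 0.4]
opening: 59.7
```

```bash
python3 - <<'E'
from h import *
p,s=wrist(); save(p,"w11"); keep(p,"w11"); print(s["ee_pos"],s["opening"],s["force"],s["time_s"])
E
```

```text
[ 416.1 -314.4   58.8] 59.662319124423774 [ 0.1 -0.1  0.4] 16.75
```

View pics/w11.png

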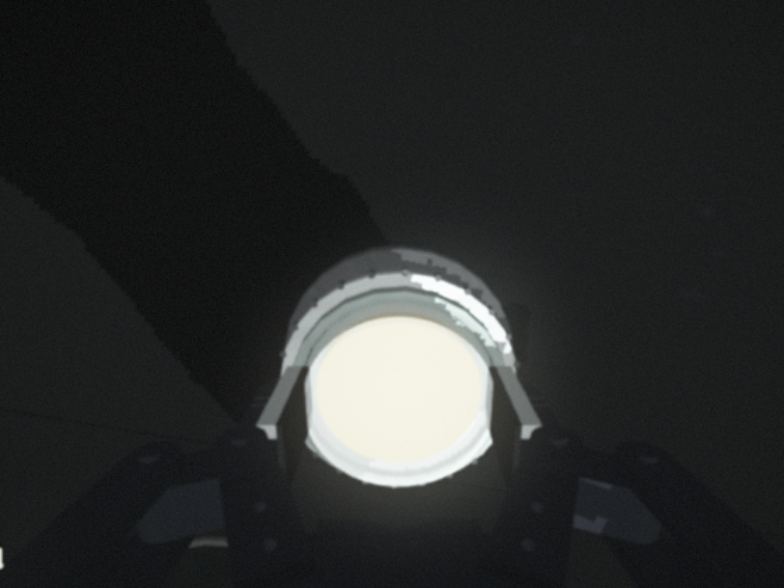

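Request:
apply_moves(rows=[[-1,0,0,-0.0005,0,0,0],[-1,0,0,-0.001,0,0,0],[-1,0,0,-0.0015,0,0,0],[-1,0,0,-0.0015,0,0,0]])

```text
time_s: 17.2
ee_pos: [416.3, -314.4, 58.0]
tool_rot: [0.0, 0.636, 0.772, 0.0]
force: [-1.5, 1.5, 6.1]
opening: 60.0
```

Request:
apply_moves(rows=[[1,0,0,0,0,0,0],[1,0,0,0,0,0,0],[1,0,0,0,0,0,0],[1,0,0,0,0,0,0],[1,0,0,0.02,0,0,0],[1,0,0,0.06,0,0,0],[1,0,0,0.1,0,0,0],[1,0,0,0.14,0,0,0],[1,0.015,-0.04,0.143,0,0,0],[1,0.015,-0.08,0.143,0,0,0],[1,0.015,-0.08,0.143,0,0,0]])

```text
time_s: 18.3
ee_pos: [431.7, -399.0, 200.5]
tool_rot: [0.002, 0.637, 0.771, -0.001]
force: [-0.4, -0.2, -1.2]
opening: 85.4
```

```bash
python3 - <<'E'
from h import *
p,s=wrist(); save(p,"w12"); keep(p,"w12"); print(s["ee_pos"],s["opening"],s["force"],s["time_s"])
E
```

```text
[ 431.7 -399.   200.5] 85.38075515139585 [-0.4 -0.2 -1.2] 18.3
```

View pics/w12.png

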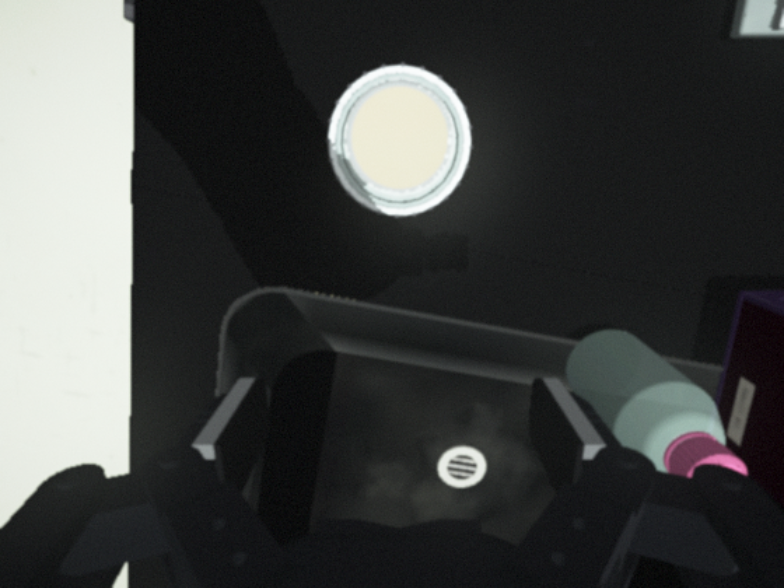

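The dish is seated inside the rim at (400,137). On to the fresh dish.

Request:
apply_moves(rows=[[1,0.005,0.04,0,0,0,0.1],[1,0.01,0.09,0,0,0,0.22],[1,0.015,0.138,0,0,0,0.34],[1,0.02,0.186,0,0,0,0.46],[1,0.025,0.234,0,0,0,0.58],[1,0.03,0.282,0,0,0,0.7],[1,0.035,0.33,0,0,0,0.82],[1,0.04,0.378,0,0,0,0.94],[1,0.045,0.426,0,0,0,1.06],[1,0.05,0.474,0,0,0,1.18],[1,0.055,0.522,0,0,0,1.3],[1,0.06,0.57,0,0,0,1.42],[1,0.065,0.62,0,0,0,1.568],[1,0.07,0.667,0,0,0,1.568],[1,0.07,0.7125,0,0,0,1.568],[1,0.07,0.7125,0,0,0,1.568],[1,0.07,0.7125,0,0,0,1.568],[1,0.07,0.7125,0,0,0,1.568]])

```text
time_s: 20.15
ee_pos: [500.2, 317.3, 200.0]
tool_rot: [-0.001, -0.094, 0.996, -0.0]
force: [-0.6, -0.3, 0.1]
opening: 85.2
```

```bash
python3 - <<'E'
from h import *
p,s=wrist(); save(p,"w13"); keep(p,"w13"); print(s["ee_pos"],s["tool_rot"],s["opening"],s["force"],s["time_s"])
for d in robot.place_of("dish_new_c",p): print(d["location"],d["confidence"])
E
```

```text
[500.2 317.3 200. ] [-0.  -0.1  1.  -0. ] 85.21225177753307 [-0.6 -0.3  0.1] 20.15
[458.0, 313.8, 7.4] 0.74
[451.2, 309.5, -1.1] 0.56
```

View pics/w13.png

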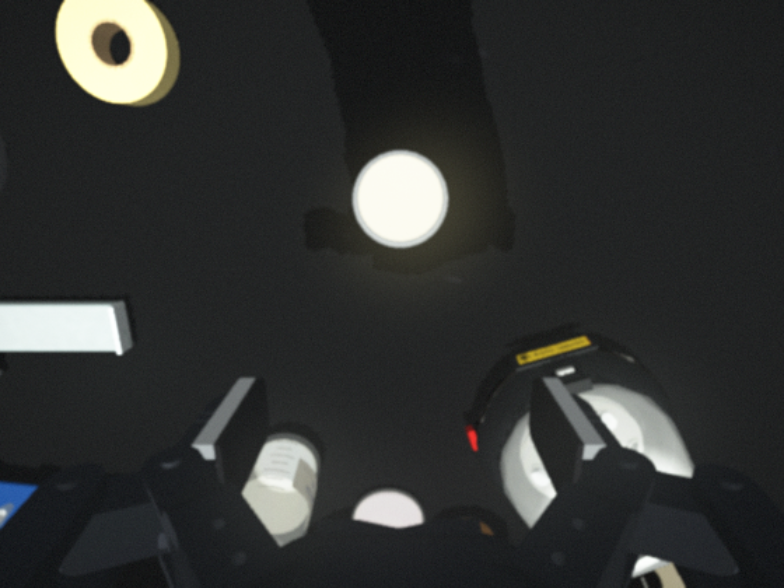

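```bash
python3 - <<'E'
from h import *
p=pickle.load(open("w13.pkl","rb"))
for u,v in [(400,199)]:
    print(ray(p,u/1.4,v/1.4,15), ray(p,u/1.4,v/1.4,13))
print(np.linalg.norm(ray(p,352/1.4,199/1.4,15)-ray(p,448/1.4,199/1.4,15)))
T=TT(p); c=ray(p,400/1.4,199/1.4,14); t=np.array([500.2,317.3,200]); print(c-t)
E
```

```text
[452.2 310.3  15. ] [452.4 310.3  13. ]
63.50366473915379
[ -47.9   -7.  -186. ]
```

Request:
apply_moves(rows=[[1,-0.0484,-0.0073,-0.01,0,0,0],[1,-0.0484,-0.0073,-0.05,0,0,0],[1,-0.0484,-0.0073,-0.09,0,0,0],[1,-0.0484,-0.0073,-0.13,0,0,0],[1,-0.0484,-0.0073,-0.158,0,0,0],[1,-0.0484,-0.0073,-0.17,0,0,0],[1,-0.0484,-0.0073,-0.175,0,0,0],[1,-0.0484,-0.0073,-0.175,0,0,0],[1,-0.0484,-0.0073,-0.175,0,0,0]])

```text
time_s: 21.15
ee_pos: [454.1, 311.2, 26.9]
tool_rot: [0.001, -0.094, 0.996, 0.001]
force: [0.1, -0.4, -0.5]
opening: 85.3
```

```bash
python3 - <<'E'
from h import *
p,s=wrist(); save(p,"w14"); keep(p,"w14"); print(s["ee_pos"],s["opening"],s["force"],s["time_s"])
E
```

```text
[454.1 311.2  26.9] 85.28992762810041 [ 0.1 -0.4 -0.5] 21.15
```

View pics/w14.png

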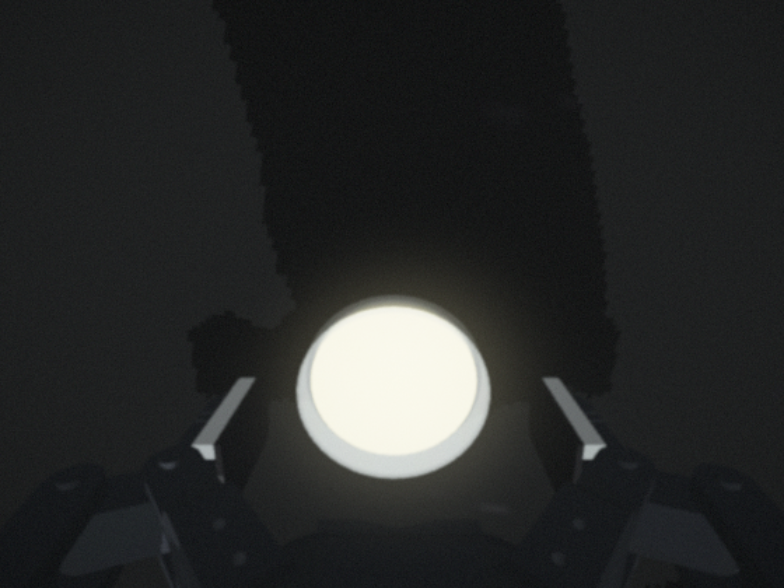

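Request:
apply_moves(rows=[[1,-0.0012,0,0,0,0,0],[-1,-0.0012,0,0,0,0,0],[-1,-0.0012,0,0,0,0,0],[-1,-0.0012,0,0,0,0,0],[-1,-0.0012,0,0,0,0,0],[-1,-0.0012,0,0,0,0,0],[-1,-0.0012,0,0,0,0,0]], grip_force=22)

```text
time_s: 21.9
ee_pos: [451.8, 311.1, 26.3]
tool_rot: [0.0, -0.095, 0.996, 0.0]
force: [-1.6, -0.6, 6.9]
opening: 59.8
```

```bash
python3 - <<'E'
from h import *
s=robot.read_state(); print(s["ee_pos"],s["opening"],s["force"],s["time_s"])
E
```

```text
[451.8 311.1  26.3] 59.81526063624933 [-1.6 -0.6  6.9] 21.9
```

Request:
apply_moves(rows=[[-1,0,0,0.01,0,0,0],[-1,0,0,0.04,0,0,0],[-1,0,0,0.085,0,0,0],[-1,0,0,0.13,0,0,0],[-1,0,0,0.17,0,0,0],[-1,0,0,0.2047,0,0,0],[-1,0.02,-0.034,0.2047,0,0,0],[-1,0.041,-0.07,0.2047,0,0,0],[-1,0.061,-0.105,0.2047,0,0,0],[-1,0.082,-0.14,0.2047,0,0,0],[-1,0.102,-0.175,0.2047,0,0,0],[-1,0.123,-0.21,0.2047,0,0,0],[-1,0.143,-0.245,0.2047,0,0,0],[-1,0.164,-0.28,0.2047,0,0,0],[-1,0.178,-0.305,0.2047,0,0,0],[-1,0.1844,-0.3158,0.2047,0,0,0],[-1,0.1844,-0.3158,0.2047,0,0,0],[-1,0.1844,-0.3158,0.2047,0,0,0],[-1,0.1844,-0.3158,0.2047,0,0,0]])

```text
time_s: 23.8
ee_pos: [635.2, -3.5, 230.3]
tool_rot: [-0.0, -0.095, 0.995, 0.0]
force: [-0.0, -0.2, -0.9]
opening: 60.3
```

```bash
python3 - <<'E'
from h import *
p,s=wrist(); save(p,"w15"); keep(p,"w15"); print(s["ee_pos"],s["opening"],s["force"],s["time_s"],s["tool_rot"])
cv2.imwrite("pics/c15.png",cv2.resize(p["frame"][120:350,200:370,::-1],None,fx=3.5,fy=2.6*1,interpolation=cv2.INTER_CUBIC))
E
```

```text
[635.2  -3.5 230.3] 60.25893959436951 [-0.  -0.2 -0.9] 23.8 [-0.  -0.1  1.   0. ]
```

View pics/w15.png

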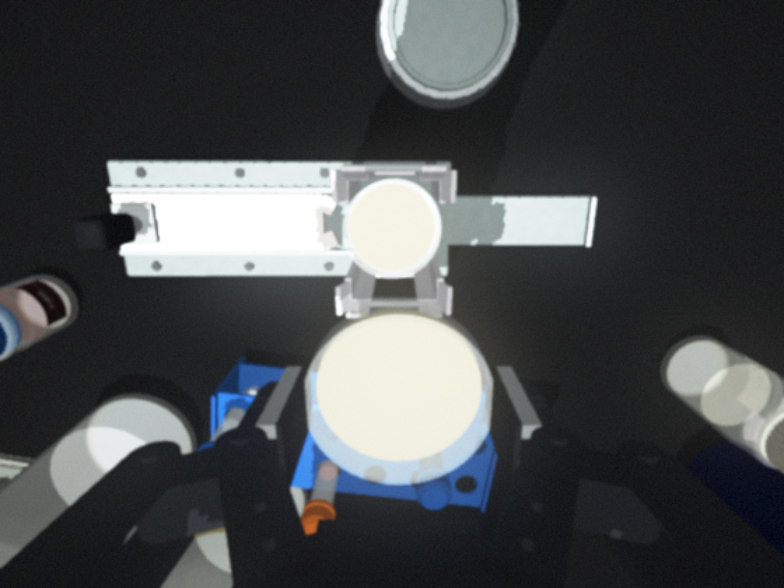

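```bash
python3 - <<'E'
from h import *
p=pickle.load(open("w15.pkl","rb"))
cv2.imwrite("pics/c15.png",cv2.resize(p["frame"][105:235,225:355,::-1],None,fx=4.6,fy=4.6,interpolation=cv2.INTER_CUBIC))
E
```

```text
(no output)
```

View pics/c15.png

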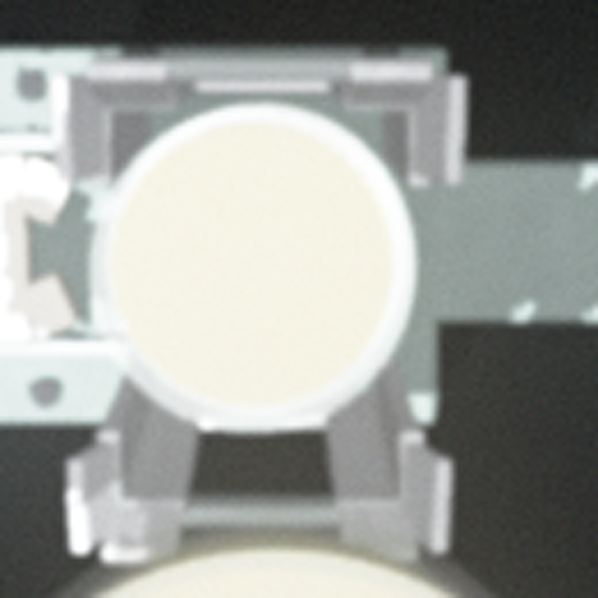

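```bash
python3 - <<'E'
from h import *
a=np.radians(10.9)
yh=np.array([-np.sin(a),np.cos(a)]);xh=np.array([yh[1],-yh[0]]);o=np.array([606.5,-11])
p=pickle.load(open("w15.pkl","rb"));tcp=np.array([635.2,-3.5])
def sh(n,u,v,z,sc=4.6,uo=225,vo=105):
    r=ray(p,u/sc+uo,v/sc+vo,z)[:2]; print(n,r,"disp x %.1f y %.1f"%((r-o)@xh,(r-o)@yh))
for u,v in [(57,130),(465,130),(70,500),(450,500)]: sh("lip outer",u,v,110)
sh("far cheek outer",261,62,110); sh("near cheek outer",261,560,110)
sh("stack top dish",255,268,61)
W=lambda n,u,v,z: sh(n,u,v,z,1.4,0,0)
W("deck bl",108,162,16);W("deck br",128,277,16);W("fl",450,163,16);W("fr",448,275,16);W("tongue",597,197,16);W("tongue",594,246,16)
for u,v in [(141,172),(240,172),(325,172),(156,266),(250,266),(329,266)]: W("hole",u,v,16)
E
```

```text
lip outer [581.8 -47.3] disp x -31.1 y -31.0
lip outer [569.7  15.7] disp x -31.1 y 33.2
lip outer [641.9 -36.2] disp x 30.0 y -31.4
lip outer [629.7  27.1] disp x 30.0 y 33.0
far cheek outer [565.6 -17.7] disp x -41.4 y 1.1
near cheek outer [646.4  -2.3] disp x 40.9 y 1.0
stack top dish [605.1 -11.8] disp x -1.6 y -0.5
deck bl [ 604.  -217.5] disp x -41.5 y -202.3
deck br [ 687.  -202.6] disp x 42.8 y -203.3
fl [558.8  20.3] disp x -40.9 y 39.8
fr [639.1  37.2] disp x 41.1 y 41.1
tongue [561.6 130.2] disp x -17.4 y 147.1
tongue [596.5 139.5] disp x 18.6 y 149.7
hole [ 606.5 -194.4] disp x -34.7 y -180.1
hole [ 593.2 -125.2] disp x -34.7 y -109.6
hole [581.7 -65.7] disp x -34.7 y -49.1
hole [ 674.2 -181.8] disp x 34.1 y -180.5
hole [ 660.7 -111.8] disp x 34.1 y -109.3
hole [649.3 -53. ] disp x 34.1 y -49.4
```

Request:
apply_moves(rows=[[-1,-0.02,-0.004,0,0,0,0],[-1,-0.0294,-0.006,-0.02,0,0,0],[-1,-0.0294,-0.006,-0.05,0,0,0],[-1,-0.0294,-0.006,-0.075,0,0,0],[-1,-0.0294,-0.006,-0.085,0,0,0],[-1,-0.0294,-0.006,-0.085,0,0,0],[-1,-0.0294,-0.006,-0.085,0,0,0],[-1,-0.0294,-0.006,-0.085,0,0,0]])

```text
time_s: 24.65
ee_pos: [607.6, -10.9, 146.7]
tool_rot: [0.001, -0.095, 0.996, -0.0]
force: [0.2, 0.0, 0.3]
opening: 59.7
```

```bash
python3 - <<'E'
from h import *
p,s=wrist(); save(p,"w16"); keep(p,"w16"); print(s["ee_pos"],s["opening"],s["force"],s["time_s"])
E
```

```text
[607.6 -10.9 146.7] 59.721761732336894 [0.2 0.  0.3] 24.65
```

View pics/w16.png

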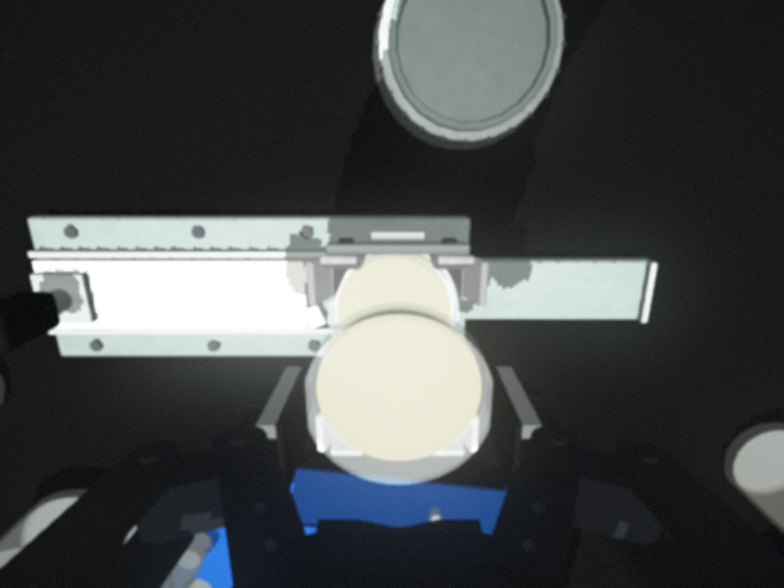

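```bash
python3 - <<'E'
from h import *
p=pickle.load(open("w16.pkl","rb"));T=p["Tw"]; Tool=T@np.linalg.inv(p["T_tool_cam"])
def sh(n,u,v,z):
    r=ray(p,u/1.4,v/1.4,z); t=np.linalg.inv(Tool)@np.r_[r,1]; print(n,r,"tool",t[:3])
sh("far outer",396,257,110);sh("near outer",398,455,110)
sh("L",306,280,110);sh("R",487,280,110);sh("l",317,435,110);sh("r",478,435,110)
sh("deck far",396,217,16)
cv2.imwrite("pics/c16.png",cv2.resize(p["frame"][145:345,200:370,::-1],None,fx=4,fy=3,interpolation=cv2.INTER_CUBIC))
E
```

```text
far outer [566.1 -18.6 110. ] tool [42.4  0.3 36.6]
near outer [646.9  -2.4 110. ] tool [-40.1   1.   36.8]
L [580.4 -48.6 110. ] tool [ 34.  -31.9  36.6]
R [568.2  15.  110. ] tool [34.  32.8 36.6]
l [643.7 -36.1 110. ] tool [-30.6 -31.5  36.8]
r [631.5  27.4 110. ] tool [-30.6  33.1  36.8]
deck far [565.1 -19.3  16. ] tool [ 43.7  -0.2 130.6]
```

View pics/c16.png

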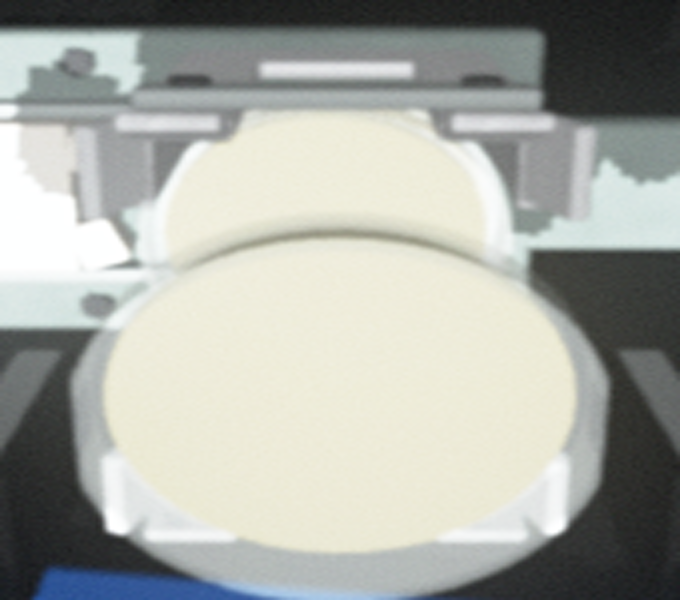

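Request:
apply_moves(rows=[[-1,-0.0002,0.0004,-0.004,0,0,0],[-1,-0.0002,0.0004,-0.01,0,0,0],[-1,-0.0002,0.0004,-0.016,0,0,0],[-1,-0.0002,0.0004,-0.022,0,0,0],[-1,-0.0002,0.0004,-0.028,0,0,0],[-1,-0.0002,0.0004,-0.028,0,0,0]])

```text
time_s: 25.3
ee_pos: [605.5, -10.5, 115.6]
tool_rot: [-0.001, -0.094, 0.996, 0.0]
force: [0.8, 0.1, -0.2]
opening: 60.0
```

Request:
apply_moves(rows=[[-1,0,0,-0.006,0,0,0],[-1,0,0,-0.012,0,0,0],[-1,0,0,-0.018,0,0,0],[-1,0,0,-0.023,0,0,0],[-1,0,0,-0.026,0,0,0],[-1,0,0,-0.0275,0,0,0],[-1,0,0,-0.0275,0,0,0],[-1,0,0,-0.0275,0,0,0]])

```text
time_s: 26.1
ee_pos: [606.5, -10.6, 89.7]
tool_rot: [0.0, -0.094, 0.996, -0.0]
force: [0.7, -0.8, 1.1]
opening: 60.2
```

Request:
apply_moves(rows=[[-1,0,0,-0.001,0,0,0],[-1,0,0,-0.002,0,0,0],[-1,0,0,-0.003,0,0,0],[-1,0,0,-0.003,0,0,0]])

```text
time_s: 26.5
ee_pos: [606.6, -10.6, 88.0]
tool_rot: [0.001, -0.094, 0.996, -0.0]
force: [-2.8, -0.4, 7.2]
opening: 60.0
```

Request:
apply_moves(rows=[[1,0,0,0,0,0,0],[1,0,0,0,0,0,0],[1,0,0,0,0,0,0],[1,0,0,0,0,0,0],[1,0,0,0,0,0,0],[1,0,0,0.01,0,0,0],[1,0,0,0.03,0,0,0],[1,0,0,0.06,0,0,0],[1,0,0,0.1,0,0,0],[1,0,0,0.14,0,0,0],[1,0.03,0.006,0.15,0,0,0],[1,0.03,0.006,0.15,0,0,0],[1,0.03,0.006,0.15,0,0,0]])

```text
time_s: 27.8
ee_pos: [636.5, -4.5, 236.8]
tool_rot: [0.0, -0.095, 0.996, -0.0]
force: [0.2, -0.5, -0.2]
opening: 85.4
```

```bash
python3 - <<'E'
from h import *
p,s=wrist(); save(p,"w17"); keep(p,"w17"); print(s["ee_pos"],s["opening"],s["force"],s["time_s"])
q=robot.snapshot("side"); keep(q,"s17"); cv2.imwrite("pics/s17.png",cv2.resize(q["frame"][150:370,190:400,::-1],None,fx=3,fy=2.7,interpolation=cv2.INTER_CUBIC))
for d in robot.place_of("dish_4_c",p): print(d["location"],d["confidence"])
E
```

```text
[636.5  -4.5 236.8] 85.42018593033984 [ 0.2 -0.5 -0.2] 27.8
```

View pics/w17.png

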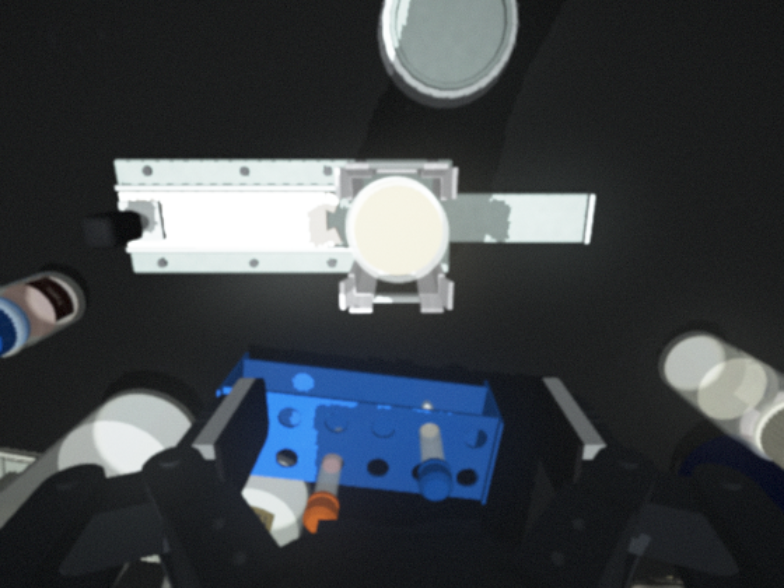

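View pics/s17.png

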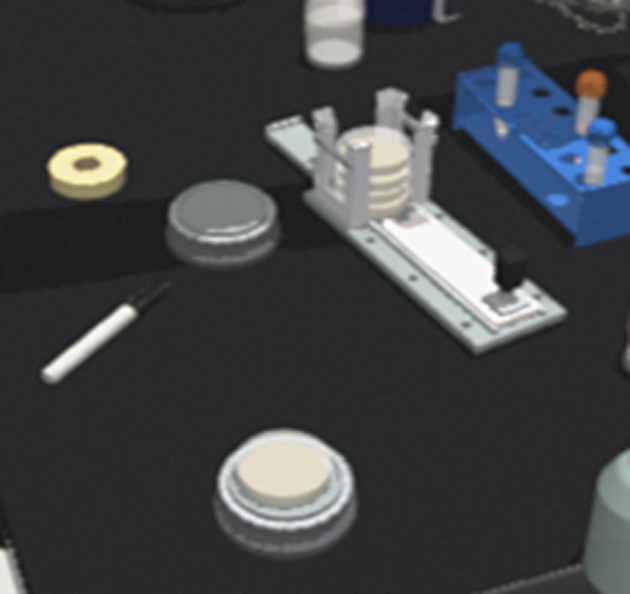

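All four dishes are stacked level in the guides, the oldest sits flat inside the turntable rim, the slide is home and the gripper is clear. Handing in.

```bash
python3 - <<'E'
from h import *
p=pickle.load(open("w17.pkl","rb")); print(ray(p,397/1.4,229/1.4,76))
print(robot.hand_in())
E
```

```text
[604.8 -10.3  76. ]
the job is handed in; nothing more can be done
None
```

The job is handed in, about 28 s in on the robot's clock. I got no verdict back.

**What I did**
- I pushed the feed slide in against its end stop. That delivered the oldest dish to about y = 96–100 mm along the tongue.
- I drew the slide back until it met its home stop, and the three other dishes dropped onto the deck.
- I set the oldest dish on the right-most turntable, lowering it to contact (6 N) before letting go.
- I lowered the fresh dish between the guides onto the stack, again to contact (7 N) before letting go.

**Last checks**
- **Stack:** the side and wrist pictures show four dishes lying level between the cheeks. The top dish measured about 1.5 mm from the stack axis.
- **Turntable:** the pictures show the oldest dish inside the rim, and I saw no tilt.
- **Slide and bystanders:** the slide looks home, and the tape roll, marker and small bottle look untouched. The jar I only saw at the edge of the last pictures, and I did not measure any bystander again.

**What disagreed**
- The gripper moved only about 107 mm on the push against the 112 mm stroke, because the fingers slipped a few mm on the slide's grip. The end-stop force and the delivered dish's position indicate the stroke was complete.
- The platter centre measured from far and from near differed by about 2 mm. The final picture still showed the dish within the rim.
- On the last look the network did not report the stacked dishes in the wrist picture, so I measured the top dish by hand.

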